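# Load the marking machine's shuttle, locked out by its emergency stop

### The arm

A 6-joint arm with a two-finger parallel gripper is mounted at the origin on the work surface. World frame = base frame: x ahead of the robot, y to its left, z up, the work surface at z = 0. Lengths are in m, angles in degrees, forces in N, time in s.
With the tool pointing down it reaches from about 0.4 to 0.825 m from the base axis. Payload 7 kg.
Tool frame: the origin (TCP) lies between the finger pads, 19 mm behind the fingertips; this is the grasp point; z points along the fingers, y is the line along which they close (so a half turn about z gives the same grasp; the last joint's range is limited). The gripper opens to 88 mm and grips with 3 to 60 N. Pads are 19 mm wide; open, the fingers measure 130 mm over their backs; the gripper's body (78 mm by 193 mm) begins 47 mm behind the grasp point.
Start: joints at [16.507, 20.546, 0.682, 0, -70.136, -16.507], TCP at [0.675, -0, 0.245] pointing down, gripper open.
Joint ranges: [-176.03, 176.03], [-82.01, 121.73], [-58.28, 71.71], [-173.87, 95.51], [-174.79, -0.11], [-173.66, 173.66]. Speed limits (degrees/s): [136.94, 136.94, 172.46, 180, 180, 180].

### API

Orientations are given as [roll, pitch, yaw] about the fixed x, y, z axes, in that order (R = Rz(yaw) Ry(pitch) Rx(roll)).
In Python, from plant import get_obs, snapshot, close_job, spot_in, spot_point gives the robot as it stands.
- The arm moves only by the tool play_rows, never from a script. Its argument "plan" is a list of rows, each a list of 6 numbers: the shift along the tool's x, y, z in cm, then the turn, a rotation vector about the tool's x, y, z in degrees. A call has 1 to 20 rows; each row shifts and turns the commanded pose from where the row before left it, along the tool's axes as they then stand; what a row does not reach is not made up. A row lasts 1/12 s, in which the tool goes at most 41.7 mm and 7.16 degrees, less where a joint would pass 70% of its speed; a pose out of reach is approached as far as the arm can. A call is refused whole if a number of a shift passes 4.17 or a number of a turn 7.16, either way. A call with a gripper value outside its range is refused whole. "grip" is the finger opening in cm, from 0 to 8.76, set as the call begins (left out, the last holds). The fingers move at their own pace and stop on an object; the grip force is fixed at half the most. Time passes only in rows, so rows that do not move let the fingers close. It gives the time, the measured TCP pose, the force, the opening and the grip force at its end, in the units of the state.
- get_obs(): the state, without advancing time (a new reading comes with each control period).
- snapshot(name): name is "scene" or "side" or "wrist"; returns a dict with "frame" (420x560x3 uint8, red, green, blue), "fx", "fy", "cx", "cy" (pixels), "k1" (the pictures are not rectified: a ray, as slopes to the right and down, at radius r is drawn at 1 + k1 r^2 times it, then the intrinsics apply), "position" and "attitude" of the camera in the world. Camera axes: x right, y down, z forward; pixel columns grow to the right and rows downward; lengths in m; the calibration is good to about 2 mm. A picture is of the moment at which its call begins. There is no depth.
- close_job(): hands the job in; it is judged then, once.
Trained networks look in the newest picture that a camera, given by its name, has taken for a name from the list of things; names that differ only in an ending like _2 or _b are one class to them, and where a whole thing is asked for, a point or a joint stands for the part that bears it (a point fixed in the world has none). Each returns a list of dicts, best first, with "score" (0 to 1); they miss things now and then, are a little off and sometimes report something else, mostly with a low value. They report only what shows in the picture. A call takes as long as a camera call. They do not tell look-alikes from the thing itself.
- spot_in(camera, thing): "position" ([x, y, z] in m, in world coordinates, good to about 4 mm: the middle of the surface that is visible of it).
- spot_point(camera, thing): "position" ([x, y, z] in m, in world coordinates, good to about 4 mm: a listed point, or the origin of a listed thing).
The state is a dict: "clock": time; "joint_pos": joint angles; "qvel": joint speeds; "tau": joint torques, N m; "tool_pos": TCP position; "orientation": TCP orientation; "force": force on the tool from outside, world axes, zero at the start; "moment": the same for the moment, N m; "opening": finger opening in m; "gripper_force": force on a finger pad.
Only numpy, scipy, OpenCV 4.12 (cv2) and the standard library are available. Lean on these libraries where they do the work, as an engineer would, in place of code of your own. Each camera call takes 0.05 s, during which the arm holds its last target. There are 200 camera calls.

### The job

Load the small marking machine. First hit the emergency stop so that it latches down; then pull up the shuttle's locking plunger and twist it into its rest notch so that it stays up, draw the shuttle all the way out from under the marking head, and set every bearing housing from the mat flat in a nest of its own. Push the shuttle fully home under the head, let the plunger drop back so that it locks the shuttle, and only then turn the emergency stop to release it; the stop must stay latched the whole time the shuttle is out, and leave the tool holder, the caliper and the blue bin where they are.

Things in the scene. Friction and masses are not known exactly. Their poses are not given: they have to be found in the camera images.
- machine: bench-top marking machine, fixed. Origin on the bench under its stylus; x away from the robot, y left (place, yaw vary). In its frame, mm: base plate x -75..150, y -310..215, z 0..16; white marking head x -45..150, y -50..50, z 118..200, on a column behind (to z 270); stylus down to z 100. The shuttle runs along y under the head; the plunger's yoke is at x 0, y 165.
- shuttle (a joint): how far the shuttle is drawn out (m): 0 = home under the head, 0.19 = fully out, along the machine's -y (to the right). About 3 N of friction; stays where left. Dark steel plate, top 43 mm over the bench. A tongue with a hole, at its left end, lies under the plunger at home: the pin in the hole locks the shuttle (2 mm of play); a pin that is down blocks the tongue's way home.
- shuttle_bar (a point): middle of the shuttle's steel pull handle at its right end: 12 mm round bar along the machine's x, 85 mm over the bench (42 over the plate), on two legs 72 mm apart. Pinch it from above, fingers closing along the machine's y, and pull or push along y. Moves with the shuttle; axes as the machine's.
- nest1 (a point): nest 1 of 4 in a row on the shuttle (1 = leftmost, 55 mm apart along y): centre of its floor, 43 mm over the bench; axes as the machine's; moves with the shuttle. A pocket 89 (x) x 49 (y) mm between ridges 6 mm high and wide, for a housing's flange laid along the machine's x. Any housing may lie in any nest.
- nest2 (a point): nest 2 of 4 in a row on the shuttle (1 = leftmost, 55 mm apart along y): centre of its floor, 43 mm over the bench; axes as the machine's; moves with the shuttle. A pocket 89 (x) x 49 (y) mm between ridges 6 mm high and wide, for a housing's flange laid along the machine's x. Any housing may lie in any nest.
- nest3 (a point): nest 3 of 4 in a row on the shuttle (1 = leftmost, 55 mm apart along y): centre of its floor, 43 mm over the bench; axes as the machine's; moves with the shuttle. A pocket 89 (x) x 49 (y) mm between ridges 6 mm high and wide, for a housing's flange laid along the machine's x. Any housing may lie in any nest.
- nest4 (a point): nest 4 of 4 in a row on the shuttle (1 = leftmost, 55 mm apart along y): centre of its floor, 43 mm over the bench; axes as the machine's; moves with the shuttle. A pocket 89 (x) x 49 (y) mm between ridges 6 mm high and wide, for a housing's flange laid along the machine's x. Any housing may lie in any nest.
- plunger_lift (a joint): lift of the plunger's pin (m): 0 = down, in the shuttle's hole when the shuttle is home; top 0.017. A spring pulls it down (4 N at 0, 9 N at the top). The pin is clear of the shuttle above 0.010; in the rest notch it stays at 0.011 to 0.012.
- plunger_turn (a joint): turn of the plunger's knob, clockwise from above (rad), 0 to 1.4; starts at 0 to 0.2. Below 0.35 the knob is free to rise and fall. To turn it farther lift it above 0.014; past about 1.2 it sinks into the rest notch (lift 0.011 to 0.012) and stays. To drop it: lift it out of the notch (above 0.014), turn it back below 0.35 and let go; the spring takes it down.
- plunger_knob (a point): on the axis of the plunger's black round knob (38 mm across, 24 mm high, upright), 10 mm below its flat top, 108 mm over the bench when down: the place for the TCP to grip it. Moves and turns with the knob (its yaw goes the other way: clockwise is negative). Collar below it at most 36 mm across; the yoke's top is 62 mm over the bench.
- estop_press (a joint): travel of the emergency stop's mushroom head (m): 0 = up (released), 0.009 = fully down; spring 3.5 N at 0, 7 N at the bottom. Pressed past about 0.007 the head turns by itself 0.75 rad anticlockwise and latches: it then stays at 0.006 to 0.007 when let go. Press it to the bottom with the closed fingertips on its middle (more than 7 N), then lift.
- estop_turn (a joint): turn of the mushroom head, clockwise from above (rad): 0 when up, -0.75 when latched; a spring (0.15 N m) turns it anticlockwise. To reset, grip the latched head, turn it clockwise past 0 (about 0.8 to 1 rad; stop at +0.35) and let go: it springs up.
- estop_head (a point): centre of the top of the red mushroom head: 44 mm across, 22 mm high, upright; 96 mm over the bench when up, 89 when latched. It stands on a fixed yellow box, 72 x 72 mm, 56 mm high; between them only a 22 mm stem. Moves and turns with the head.
- housing1: milled aluminium bearing housing, 0.17-0.35 kg: flange 84 (x) x 44 (y) x 10 mm; on its middle a boss 40 (x) x 36 (y) mm: flat sides across x up to z 24, half-round top (axis y) up to z 44, bore along y. Grip it from above across the 40 mm (along x), fingers over the flange's ears. Origin: centre of the underside, z up. Same either way round. Starts on the dark mat; 2 to 4 of the four are there.
- housing2: milled aluminium bearing housing, 0.17-0.35 kg: flange 84 (x) x 44 (y) x 10 mm; on its middle a boss 40 (x) x 36 (y) mm: flat sides across x up to z 24, half-round top (axis y) up to z 44, bore along y. Grip it from above across the 40 mm (along x), fingers over the flange's ears. Origin: centre of the underside, z up. Same either way round. Starts on the dark mat; 2 to 4 of the four are there.
- housing3: milled aluminium bearing housing, 0.17-0.35 kg: flange 84 (x) x 44 (y) x 10 mm; on its middle a boss 40 (x) x 36 (y) mm: flat sides across x up to z 24, half-round top (axis y) up to z 44, bore along y. Grip it from above across the 40 mm (along x), fingers over the flange's ears. Origin: centre of the underside, z up. Same either way round. Starts on the dark mat; 2 to 4 of the four are there.
- housing4: milled aluminium bearing housing, 0.17-0.35 kg: flange 84 (x) x 44 (y) x 10 mm; on its middle a boss 40 (x) x 36 (y) mm: flat sides across x up to z 24, half-round top (axis y) up to z 44, bore along y. Grip it from above across the 40 mm (along x), fingers over the flange's ears. Origin: centre of the underside, z up. Same either way round. Starts on the dark mat; 2 to 4 of the four are there.
- toolholder: bystander: steel tool holder standing on its flange, 63 mm across, 105 mm high, with a taper; origin: centre of the underside
- caliper: bystander: dial caliper lying flat, 235 mm long, 19 mm high at its dial; origin under its middle, x along the beam
- blue_bin: bystander: open blue plastic bin 110 (x) x 150 (y) x 70 mm; origin: centre of the underside
Things that resemble listed ones, but are neither listed nor needed, are in the scene too. What is shaped like the housing3 but purple or yellow is not meant.

How it is judged:
By the outcome, as a careful person would: the job done as asked, in the order asked, and still so for the second after the job is handed in, with the robot touching nothing.
Of housing1, housing2, housing3, housing4 only 2 to 4 are there at a start; the rules pass over those that are not, and their reading is None.
At some moment in a run one of housing1, housing2, housing3, housing4 may be knocked a few centimetres aside while the robot is not near it.
Once in a run the grip may slacken for a moment while it holds something.
It also fails if it takes over 210 s, if anything falls off the work surface, if the arm or the gripper's body presses on something with over 40 N, if the wrist force passes 120 N, or if a joint passes its speed limit or range.

## Working session

There is one attempt and no reset: what is moved stays moved. The work goes in short steps, Python scripts to look and compute and a tool call to move; the robot and the scene stay as the last step left them, time stands still between calls to the robot, and variables do not carry over. Pictures are saved under pics/ and viewed, at most 14 in all, crops included, and the job is handed in when it is done.

Besides the shell and the picture viewer there is one more tool, called after "Emit:" by a JSON object that holds its "method" and its "body", one argument or row to a line. play_rows: Moves the arm, as the interface text tells. Its arguments: {"type":"object","properties":{"plan":{"type":"array","items":{"type":"array","items":{"type":"number"}}},"grip":{"type":"number"}},"required":["plan"]}

```bash
mkdir -p pics; ls
cat > h.py <<'E'
import numpy as np, cv2
from plant import get_obs, snapshot, close_job, spot_in, spot_point
def save(n,f):
    s=snapshot(n); cv2.imwrite('pics/'+f,s['frame'][:,:,::-1]); return s
def P(cam,thing,fn=spot_point,k=5):
    for d in fn(cam,thing)[:k]: print(cam,thing,np.round(d['position'],4),round(d['score'],2))
E
python3 - <<'E'
from h import *
o=get_obs(); print({k:o[k] for k in('clock','tool_pos','orientation','opening')})
for c in('scene','side'):
    s=save(c,c+'0.png'); print(c,s['position'],s['attitude'],s['fx'],s['k1'])
    for t in('machine','shuttle_bar','nest1','nest4','plunger_knob','estop_head','housing1','toolholder','caliper','blue_bin'): P(c,t)
im=[cv2.imread('pics/%s0.png'%c) for c in('scene','side')]
E
```

```text
pics
{'clock': 0.0, 'tool_pos': array([6.74531327e-01, 1.75378063e-06, 2.44412202e-01]), 'orientation': array([ 1.79904207e+02, -9.09110478e-03, -9.00050124e+01]), 'opening': 0.08759761175097323}
scene [ 1.07185148 -0.46993164  1.17997796] [-143.28403565    1.0398787    55.34692359] 405.58908489196153 0.017057128597297466
scene machine [ 0.6224  0.1157 -0.0031] 0.93
scene machine [0.618  0.087  0.0436] 0.62
scene shuttle_bar [ 0.6271 -0.0486  0.0802] 0.93
scene nest1 [0.614  0.1437 0.0441] 0.9
scene nest1 [0.6202 0.0873 0.0434] 0.75
scene nest1 [0.6178 0.0345 0.039 ] 0.6
scene nest1 [0.4603 0.4102 0.0029] 0.5
scene nest4 [0.614  0.1437 0.0441] 0.9
scene nest4 [0.6202 0.0873 0.0434] 0.75
scene nest4 [0.6178 0.0345 0.039 ] 0.6
scene nest4 [0.4603 0.4102 0.0029] 0.5
scene plunger_knob [ 0.4173 -0.3015 -0.003 ] 0.53
scene plunger_knob [0.4603 0.4063 0.0008] 0.53
scene plunger_knob [0.6212 0.279  0.1054] 0.45
scene estop_head [0.441  0.1249 0.095 ] 0.48
scene housing1 [ 4.259e-01 -3.770e-01  3.000e-04] 0.93
scene housing1 [ 0.6438 -0.3618 -0.0009] 0.93
scene housing1 [ 0.4062 -0.2061  0.0
[... 783 characters left out ...]
nest4 [0.621  0.201  0.0454] 0.8
side nest4 [0.6196 0.087  0.0435] 0.7
side nest4 [0.6176 0.0336 0.0442] 0.6
side nest4 [ 0.4297 -0.3805  0.0045] 0.34
side plunger_knob [0.6178 0.2815 0.1047] 0.58
side plunger_knob [0.624  0.1445 0.0395] 0.58
side estop_head [0.4384 0.1228 0.096 ] 0.57
side estop_head [0.5583 0.4415 0.0007] 0.44
side housing1 [ 0.1725 -0.345  -0.0036] 0.87
side housing1 [ 0.6419 -0.3578 -0.0007] 0.86
side housing1 [ 4.308e-01 -3.805e-01  2.000e-04] 0.73
side housing1 [ 0.4198 -0.2989  0.0007] 0.71
side housing1 [ 0.4167 -0.1435 -0.0008] 0.61
side toolholder [ 0.4662  0.4104 -0.    ] 0.87
side caliper [ 0.5202 -0.4767 -0.0033] 0.91
side blue_bin [ 0.5593  0.4408 -0.0008] 0.89
```

View pics/scene0.png

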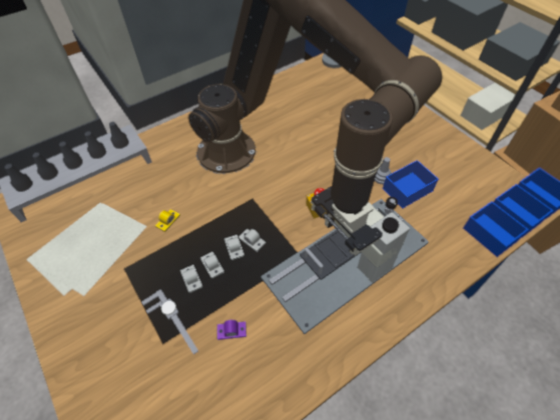

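View pics/side0.png

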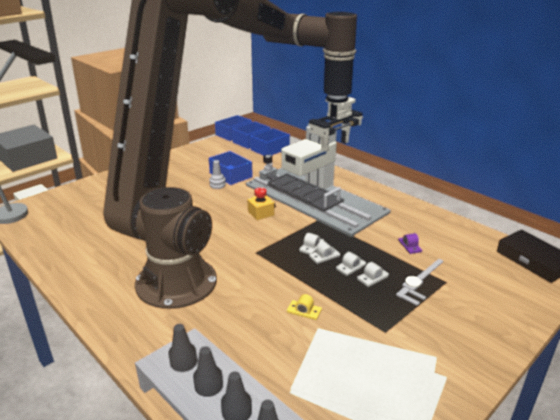

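The scene camera shows four white housings on the mat, at about (191,278), (212,264), (234,247) and (253,239). The yellow and purple look-alikes are off the mat. The e-stop is at (318,197) and the plunger knob at (390,226). I'm moving over the e-stop now.

Emit:
{"method": "play_rows", "body": {
  "plan": [
    [-1.55, 2.93, 0.3, 0, 0, 0],
    [-1.55, 2.93, 0.3, 0, 0, 0],
    [-1.55, 2.93, 0.3, 0, 0, 0],
    [-1.55, 2.93, 0.3, 0, 0, 0],
    [-1.55, 2.93, 0.3, 0, 0, 0],
    [-1.55, 2.93, 0.3, 0, 0, 0],
    [-1.55, 2.93, 0.3, 0, 0, 0],
    [-1.55, 2.93, 0.3, 0, 0, 0],
    [0, 0, 0, 0, 0, 0],
    [0, 0, 0, 0, 0, 0]
  ],
  "grip": 0
}}

```text
clock: 1.93
tool_pos: [0.4397, 0.1248, 0.2221]
orientation: [-179.9, 0.1, -89.8]
force: [0.8, 0.2, -0.8]
opening: 0.026
gripper_force: 0.0
```

```bash
cat >> h.py <<'E'
def T():
    o=get_obs(); from scipy.spatial.transform import Rotation as R
    return o, np.array(o['tool_pos']), R.from_euler('xyz',o['orientation'],degrees=True).as_matrix()
def to(x,y,z):
    o,p,M=T(); print('delta tool cm',np.round(M.T@(np.array([x,y,z])-p)*100,2),'pos',np.round(p,4),'rpy',np.round(o['orientation'],2))
E
python3 - <<'E'
from h import *
o,p,M=T(); print(p,o['orientation'],o['joint_pos'])
s=save('wrist','w1.png'); print(s['position'],s['attitude'])
for t in ('estop_head','plunger_knob','nest1','shuttle_bar'): P('wrist',t)
for c in('scene','side'):
    snapshot(c)
    for t in ('estop_head','plunger_knob','shuttle_bar','nest1'): P(c,t)
E
```

```text
[0.4396712  0.12475352 0.22205999] [-1.79925855e+02  5.87774812e-02 -8.98242938e+01] [ 4.06575250e+01  5.38843264e-01 -2.76625382e+01  3.89362710e-03
 -6.17040646e+01 -4.04836997e+01]
[0.44056032 0.04582353 0.36143633] [ 1.62770150e+02  5.27368661e-02 -1.79777243e+02]
wrist estop_head [0.4381 0.1274 0.0931] 0.64
wrist plunger_knob [0.6145 0.2794 0.1078] 0.53
wrist nest1 [0.6221 0.0327 0.0424] 0.9
wrist nest1 [0.6213 0.1445 0.0442] 0.77
wrist nest1 [0.6184 0.1963 0.0418] 0.75
wrist nest1 [0.6177 0.0885 0.0435] 0.55
scene estop_head [0.4403 0.1225 0.0946] 0.64
scene plunger_knob [0.6196 0.2802 0.104 ] 0.63
scene shuttle_bar [ 0.6268 -0.0474  0.0824] 0.81
scene nest1 [0.6147 0.1436 0.0466] 0.92
scene nest1 [0.6196 0.0345 0.041 ] 0.74
scene nest1 [0.621  0.0871 0.0468] 0.68
scene nest1 [ 0.4189 -0.1466  0.0005] 0.54
side estop_head [0.4417 0.1249 0.0972] 0.48
side plunger_knob [0.6195 0.2799 0.1017] 0.62
side plunger_knob [0.4675 0.4065 0.0023] 0.24
side shuttle_bar [ 0.6257 -0.0462  0.0849] 0.94
side nest1 [0.6236 0.0861 0.0448] 0.94
side nest1 [0.6228 0.1454 0.0417] 0.81
side nest1 [0.6198 0.2003 0.0457] 0.76
side nest1 [0.6196 0.0313 0.0458] 0.58
side nest1 [ 0.6283 -0.0428  0.083 ] 0.28
```

Emit:
{"method": "play_rows", "body": {
  "plan": [
    [0, 0, 2, 0, 0, 0],
    [0, 0, 2, 0, 0, 0],
    [0, 0, 2, 0, 0, 0],
    [0, 0, 2, 0, 0, 0],
    [0, 0, 1, 0, 0, 0],
    [0, 0, 0.5, 0, 0, 0],
    [0, 0, 0.5, 0, 0, 0],
    [0, 0, 0.5, 0, 0, 0],
    [0, 0, 0.5, 0, 0, 0],
    [0, 0, 0.4, 0, 0, 0],
    [0, 0, 0.3, 0, 0, 0],
    [0, 0, 0.2, 0, 0, 0],
    [0, 0, 0, 0, 0, 0],
    [0, 0, 0, 0, 0, 0]
  ]
}}

```text
clock: 3.85
tool_pos: [0.4419, 0.1245, 0.1056]
orientation: [-179.8, 0.0, -89.9]
force: [-10.5, -3.7, 34.9]
opening: 0.0003
gripper_force: 17.6
```

Emit:
{"method": "play_rows", "body": {
  "plan": [
    [0, 0, -1, 0, 0, 0],
    [0, 0, -2, 0, 0, 0],
    [0, 0, -3, 0, 0, 0],
    [0, 0, -3, 0, 0, 0],
    [0, 0, -3, 0, 0, 0],
    [0, 0, 0, 0, 0, 0]
  ],
  "grip": 8.7
}}

```text
clock: 4.35
tool_pos: [0.4433, 0.1254, 0.2284]
orientation: [-179.5, 0.3, -89.9]
force: [0.9, 1.3, 0.1]
opening: 0.0348
gripper_force: 0.0
```

Run:
```python
from h import *
for c in('wrist','side','scene'):
    s=save(c,c+'2.png')
    for t in ('estop_head','plunger_knob'): P(c,t)
a=cv2.imread('pics/wrist2.png');b=cv2.imread('pics/wrist2.png')
w=cv2.imread('pics/w1.png')
cv2.imwrite('pics/cmp.png',np.hstack([cv2.resize(w,(400,300)),cv2.resize(a,(400,300))]))
to(0.6195,0.280,0.20)
```

```text
wrist estop_head [0.4377 0.1238 0.0901] 0.89
side estop_head [0.6179 0.201  0.047 ] 0.52
side estop_head [0.4391 0.125  0.0898] 0.46
side plunger_knob [0.6196 0.2806 0.1054] 0.42
scene estop_head [0.4375 0.1226 0.091 ] 0.47
scene plunger_knob [0.6214 0.2775 0.105 ] 0.56
scene plunger_knob [ 0.5221 -0.4813 -0.0028] 0.17
delta tool cm [-15.62 -17.92   2.12] pos [0.4403 0.1238 0.2216] rpy [ 1.7993e+02 -6.0000e-02 -9.0000e+01]
```

View pics/cmp.png

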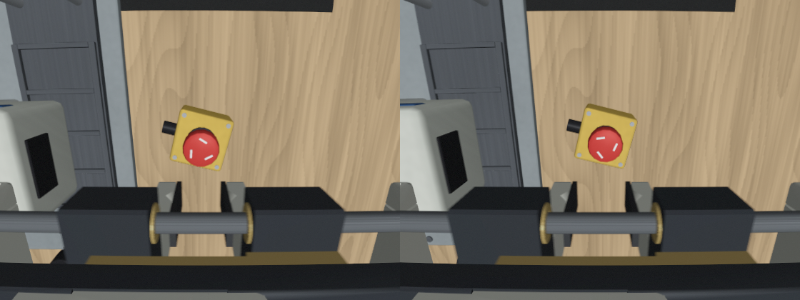

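Emit:
{"method": "play_rows", "body": {
  "plan": [
    [-3, 0, -1, 0, 0, 0],
    [-3, -1, 0, 0, 0, 0],
    [-3, -2, 0, 0, 0, 0],
    [-3, -3, 0, 0, 0, 0],
    [-2, -3, 0, 0, 0, 0],
    [-1.6, -3, 0, 0, 0, 0],
    [0, -3, 0, 0, 0, 0],
    [0, -2, 0, 0, 0, 0],
    [0, -0.9, 0, 0, 0, 0],
    [0, 0, 0, 0, 0, -5],
    [0, 0, 0, 0, 0, -5],
    [0, 0, 0, 0, 0, -5],
    [0, 0, 0, 0, 0, -5],
    [0, 0, 0, 0, 0, -5],
    [0, 0, 0, 0, 0, -5],
    [0, 0, 0, 0, 0, -5],
    [0, 0, 0, 0, 0, -5],
    [0, 0, 0, 0, 0, 0],
    [0, 0, 0, 0, 0, 0]
  ]
}}

```text
clock: 6.38
tool_pos: [0.6186, 0.2794, 0.2321]
orientation: [180.0, 0.0, -50.2]
force: [-0.5, 0.8, -0.5]
opening: 0.0871
gripper_force: 0.0
```

Run:
```python
from h import *
s=save('wrist','w3.png')
for t in ('estop_head','plunger_knob','nest1'): P('wrist',t)
to(0.6195,0.280,0.108)
print(get_obs()['joint_pos'])
```

```text
wrist estop_head [0.4388 0.123  0.0902] 0.62
wrist plunger_knob [0.6137 0.2815 0.1073] 0.69
wrist nest1 [0.6226 0.1474 0.0418] 0.78
wrist nest1 [0.6193 0.1954 0.0395] 0.63
delta tool cm [-1.000e-02 -9.000e-02  1.243e+01] pos [0.6189 0.2794 0.2323] rpy [179.99   0.   -50.1 ]
[ 4.07012294e+01  2.13678725e+01  1.86457424e-01 -1.62873648e-03
 -6.88297214e+01 -7.98090464e-01]
```

View pics/w3.png

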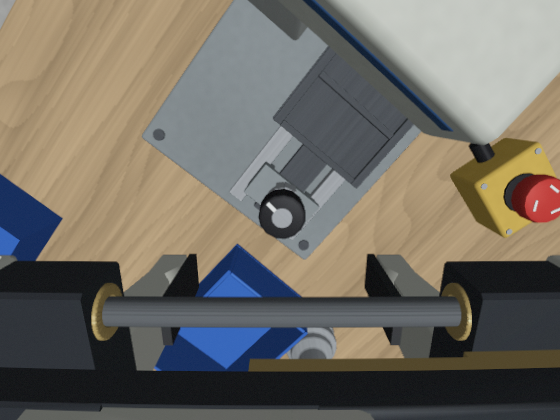

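The wrist view shows the black knob at (282,213), and the latched e-stop is visible on the right. I'll project the knob to get its position, and use the plate's screws for the yaw.

```bash
cat >> h.py <<'E'
def px(s,u,v,z):
    from scipy.spatial.transform import Rotation as R
    K=np.array([[s['fx'],0,s['cx']],[0,s['fy'],s['cy']],[0,0,1.]])
    q=cv2.undistortPoints(np.array([[[u,v]]],float),K,np.array([s['k1'],0,0,0,0.]))[0,0]
    d=R.from_euler('xyz',s['attitude'],degrees=True).as_matrix()@np.array([q[0],q[1],1]); c=np.array(s['position'])
    return c+d*(z-c[2])/d[2]
E
python3 - <<'E'
from h import *
s=snapshot('wrist')
print(px(s,282,216,.118),px(s,282,210,.118))
a,b=px(s,158,133,.016),px(s,303,244,.016); print(a,b, np.degrees(np.arctan2(*(a-b)[[1,0]])))
E
```

```text
[0.61869221 0.28076706 0.118     ] [0.62187136 0.27697676 0.118     ]
[0.75410268 0.31888523 0.016     ] [0.55789885 0.31577862 0.016     ] 0.9071227300223567
```

Emit:
{"method": "play_rows", "body": {
  "plan": [
    [0, 0, 2, 0, 0, 0],
    [0, 0, 2.5, 0, 0, 0],
    [0, 0, 2.5, 0, 0, 0],
    [0, 0, 2.5, 0, 0, 0],
    [0, 0, 1.5, 0, 0, 0],
    [0, 0, 1, 0, 0, 0],
    [0, 0, 0.4, 0, 0, 0],
    [0, 0, 0, 0, 0, 0],
    [0, 0, 0, 0, 0, 0]
  ]
}}

```text
clock: 7.38
tool_pos: [0.6196, 0.2798, 0.1093]
orientation: [-179.9, -0.0, -50.0]
force: [0.9, 0.6, 0.2]
opening: 0.0871
gripper_force: 0.0
```

Emit:
{"method": "play_rows", "body": {
  "plan": [
    [0, 0, 0, 0, 0, 0],
    [0, 0, 0, 0, 0, 0],
    [0, 0, 0, 0, 0, 0],
    [0, 0, 0, 0, 0, 0],
    [0, 0, 0, 0, 0, 0],
    [0, 0, 0, 0, 0, 0],
    [0, 0, 0, 0, 0, 0],
    [0, 0, 0, 0, 0, 0],
    [0, 0, 0, 0, 0, 0],
    [0, 0, 0, 0, 0, 0]
  ],
  "grip": 3
}}

```text
clock: 8.22
tool_pos: [0.6187, 0.2791, 0.1084]
orientation: [179.9, 0.0, -50.0]
force: [-2.2, -0.9, 1.8]
opening: 0.0372
gripper_force: 30.0
```

Emit:
{"method": "play_rows", "body": {
  "plan": [
    [0, 0, -0.4, 0, 0, 0],
    [0, 0, -0.4, 0, 0, 0],
    [0, 0, -0.4, 0, 0, 0],
    [0, 0, -0.4, 0, 0, 0],
    [0, 0, -0.1, 0, 0, 0],
    [0, 0, 0, 0, 0, 0],
    [0, 0, 0, 0, 0, 0]
  ]
}}

```text
clock: 8.8
tool_pos: [0.6186, 0.2791, 0.1248]
orientation: [179.9, 0.0, -50.0]
force: [-0.2, -2.0, -9.6]
opening: 0.0373
gripper_force: 30.0
```

Emit:
{"method": "play_rows", "body": {
  "plan": [
    [0, 0, 0, 0, 0, 5],
    [0, 0, 0, 0, 0, 5],
    [0, 0, 0, 0, 0, 5],
    [0, 0, 0, 0, 0, 5],
    [0, 0, 0, 0, 0, 5],
    [0, 0, 0, 0, 0, 5],
    [0, 0, 0, 0, 0, 5],
    [0, 0, 0, 0, 0, 5],
    [0, 0, 0, 0, 0, 5],
    [0, 0, 0, 0, 0, 5],
    [0, 0, 0, 0, 0, 5],
    [0, 0, 0, 0, 0, 5],
    [0, 0, 0, 0, 0, 5],
    [0, 0, 0, 0, 0, 5],
    [0, 0, 0, 0, 0, 5],
    [0, 0, 0, 0, 0, 0],
    [0, 0, 0, 0, 0, 0]
  ]
}}

```text
clock: 10.22
tool_pos: [0.6167, 0.2789, 0.1238]
orientation: [179.8, -0.2, -125.1]
force: [-6.2, 0.2, -10.3]
opening: 0.0374
gripper_force: 30.0
```

Run:
```python
from h import *
o=get_obs();print(o['moment'],o['joint_pos'])
```

```text
[ 0.00479385  1.9930615  -0.06460177] [ 40.74540736  26.07919086  -7.3987667   -0.12157564 -56.78921733
 -75.73023293]
```

Emit:
{"method": "play_rows", "body": {
  "plan": [
    [0, 0, 0.2, 0, 0, 0],
    [0, 0, 0.2, 0, 0, 0],
    [0, 0, 0.1, 0, 0, 0],
    [0, 0, 0, 0, 0, 0],
    [0, 0, 0, 0, 0, 0]
  ]
}}

```text
clock: 10.63
tool_pos: [0.6168, 0.279, 0.12]
orientation: [179.9, -0.2, -125.0]
force: [-8.5, -0.4, -2.9]
opening: 0.0369
gripper_force: 30.0
```

Emit:
{"method": "play_rows", "body": {
  "plan": [
    [0, 0, 0, 0, 0, 0],
    [0, 0, 0, 0, 0, 0],
    [0, 0, 0, 0, 0, 0],
    [0, 0, 0, 0, 0, 0],
    [0, 0, -0.5, 0, 0, 0],
    [0, 0, -1, 0, 0, 0],
    [0, 0, -2, 0, 0, 0],
    [0, 0, -2, 0, 0, 0],
    [0, 0, -3, 0, 0, 0],
    [0, 0, -3, 0, 0, 0],
    [0, 0, -1.5, 0, 0, 0],
    [0, 0, 0, 0, 0, 0]
  ],
  "grip": 8
}}

```text
clock: 11.63
tool_pos: [0.6211, 0.2803, 0.2569]
orientation: [-179.8, 0.5, -125.0]
force: [0.1, -0.0, 0.5]
opening: 0.0798
gripper_force: 0.0
```

Run:
```python
from h import *
for c in('wrist','side','scene'):
    s=save(c,c+'4.png')
    for t in ('plunger_knob','shuttle_bar'): P(c,t)
to(0.626,-0.047,0.25)
```

```text
wrist plunger_knob [0.6145 0.2788 0.1197] 0.91
side plunger_knob [ 0.4035 -0.2077  0.0061] 0.74
side plunger_knob [0.6217 0.2825 0.1119] 0.49
side shuttle_bar [ 0.6262 -0.0467  0.0841] 0.8
side shuttle_bar [ 0.4026 -0.2072  0.003 ] 0.45
scene plunger_knob [0.62   0.2797 0.1189] 0.67
scene shuttle_bar [ 0.6255 -0.0453  0.0806] 0.73
delta tool cm [ 2.632e+01 -1.930e+01 -2.000e-02] pos [0.6188 0.2793 0.2495] rpy [ 1.7998e+02 -8.0000e-02 -1.2500e+02]
```

View pics/wrist4.png

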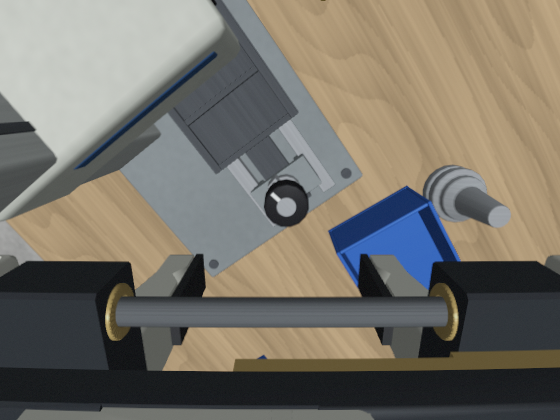

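The wrist view shows the knob at (285,203) raised, at about 0.119 m, with its mark turned, so it is parked in the rest notch. Next is the shuttle bar.

Emit:
{"method": "play_rows", "body": {
  "plan": [
    [1.3, -1, 0, 0, 0, 0],
    [2.5, -1.8, 0, 0, 0, 0],
    [3, -2.2, 0, 0, 0, 0],
    [3, -2.2, 0, 0, 0, 0],
    [3, -2.2, 0, 0, 0, 0],
    [3, -2.2, 0, 0, 0, 0],
    [3, -2.2, 0, 0, 0, 0],
    [3, -2.2, 0, 0, 0, 0],
    [2.5, -1.8, 0, 0, 0, 0],
    [2, -1.5, 0, 0, 0, 6],
    [0, 0, 0, 0, 0, 6],
    [0, 0, 0, 0, 0, 6],
    [0, 0, 0, 0, 0, 6],
    [0, 0, 0, 0, 0, 6],
    [0, 0, 0, 0, 0, 6],
    [0, 0, 0, 0, 0, 6],
    [0, 0, 0, 0, 0, 6],
    [0, 0, 0, 0, 0, 6],
    [0, 0, 0, 0, 0, 0],
    [0, 0, 0, 0, 0, 0]
  ]
}}

```text
clock: 13.75
tool_pos: [0.6261, -0.0471, 0.2502]
orientation: [-180.0, -0.0, -178.8]
force: [0.0, 0.4, -0.1]
opening: 0.0797
gripper_force: 0.0
```

Run:
```python
from h import *
for c in('wrist','side','scene'):
    s=save(c,c+'5.png')
    for t in ('shuttle_bar','housing1'): P(c,t)
to(0.626,-0.047,0.086)
```

```text
wrist shuttle_bar [ 0.625  -0.0454  0.0863] 0.7
wrist housing1 [ 0.6421 -0.3596  0.0015] 0.61
side shuttle_bar [ 0.6238 -0.0468  0.0872] 0.74
side shuttle_bar [0.6253 0.1432 0.0411] 0.66
side housing1 [ 0.1739 -0.3466 -0.0051] 0.88
side housing1 [ 0.6433 -0.3592  0.0021] 0.74
side housing1 [ 0.4261 -0.3805  0.0022] 0.69
side housing1 [ 0.4046 -0.2066  0.0005] 0.67
side housing1 [ 0.4174 -0.1435  0.0019] 0.63
scene shuttle_bar [ 0.6238 -0.0418  0.0812] 0.92
scene housing1 [ 0.428  -0.3794 -0.002 ] 0.86
scene housing1 [ 0.1791 -0.3421  0.0029] 0.85
scene housing1 [ 0.6426 -0.3624 -0.0031] 0.69
scene housing1 [ 0.4072 -0.2104 -0.0008] 0.53
scene housing1 [ 0.4183 -0.3001 -0.0025] 0.53
delta tool cm [ 0.03 -0.03 16.43] pos [ 0.6263 -0.0467  0.2503] rpy [ 180.     -0.   -178.97]
```

View pics/wrist5.png

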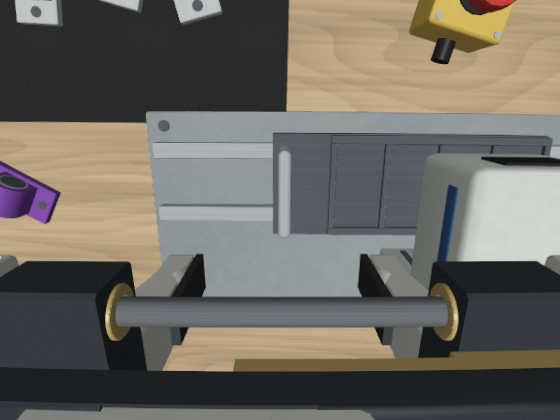

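The wrist view shows the pull bar from (285,150) to (284,237), centred on my TCP. I'm descending to pinch it.

Emit:
{"method": "play_rows", "body": {
  "plan": [
    [0, 0, 2, 0, 0, 0],
    [0, 0, 3, 0, 0, 0],
    [0, 0, 3, 0, 0, 0],
    [0, 0, 3, 0, 0, 0],
    [0, 0, 2.5, 0, 0, 0],
    [0, 0, 1.5, 0, 0, 0],
    [0, 0, 1, 0, 0, 0],
    [0, 0, 0.4, 0, 0, 0],
    [0, 0, 0, 0, 0, 0]
  ]
}}

```text
clock: 14.95
tool_pos: [0.6262, -0.0467, 0.0858]
orientation: [-180.0, -0.1, -179.0]
force: [0.9, 0.5, 0.2]
opening: 0.0799
gripper_force: 0.0
```

Emit:
{"method": "play_rows", "body": {
  "plan": [
    [0, 0, 0, 0, 0, 0],
    [0, 0, 0, 0, 0, 0],
    [0, 0, 0, 0, 0, 0],
    [0, 0, 0, 0, 0, 0],
    [0, 0, 0, 0, 0, 0],
    [0, 0, 0, 0, 0, 0],
    [0, 0, 0, 0, 0, 0],
    [0, 0, 0, 0, 0, 0],
    [0, 0, 0, 0, 0, 0],
    [0, 0, 0, 0, 0, 0],
    [0, 0, 0, 0, 0, 0],
    [0, 0, 0, 0, 0, 0]
  ],
  "grip": 0.8
}}

```text
clock: 15.95
tool_pos: [0.6263, -0.0465, 0.0863]
orientation: [180.0, -0.0, -179.0]
force: [-0.8, 2.1, -0.1]
opening: 0.0112
gripper_force: 30.0
```

Emit:
{"method": "play_rows", "body": {
  "plan": [
    [0, -0.5, 0, 0, 0, 0],
    [0, -1, 0, 0, 0, 0],
    [0, -2, 0, 0, 0, 0],
    [0, -2, 0, 0, 0, 0],
    [0, -2, 0, 0, 0, 0],
    [0, -2, 0, 0, 0, 0],
    [0, -2, 0, 0, 0, 0],
    [0, -2, 0, 0, 0, 0],
    [0, -2, 0, 0, 0, 0],
    [0, -2, 0, 0, 0, 0],
    [0, -1, 0, 0, 0, 0],
    [0, -0.4, 0, 0, 0, 0],
    [0, -0.2, 0, 0, 0, 0],
    [0, 0, 0, 0, 0, 0],
    [0, 0, 0, 0, 0, 0]
  ]
}}

```text
clock: 17.2
tool_pos: [0.6292, -0.2347, 0.0862]
orientation: [179.8, -0.0, -179.0]
force: [-1.8, 16.3, 5.6]
opening: 0.0107
gripper_force: 30.0
```

Emit:
{"method": "play_rows", "body": {
  "plan": [
    [0, 0.1, 0, 0, 0, 0],
    [0, 0.1, 0, 0, 0, 0],
    [0, 0, 0, 0, 0, 0],
    [0, 0, 0, 0, 0, 0],
    [0, 0, 0, 0, 0, 0],
    [0, 0, -1, 0, 0, 0],
    [0, 0, -2, 0, 0, 0],
    [0, 0, -3, 0, 0, 0],
    [0, 0, -3, 0, 0, 0],
    [0, 0, -3, 0, 0, 0],
    [0, 0, -3, 0, 0, 0],
    [0, 0, -2, 0, 0, 0],
    [0, 0, -1, 0, 0, 0],
    [0, 0, 0, 0, 0, 0],
    [0, 0, 0, 0, 0, 0]
  ],
  "grip": 8.7
}}

```text
clock: 18.45
tool_pos: [0.6293, -0.2356, 0.2663]
orientation: [180.0, 0.0, -179.0]
force: [-1.3, -0.2, -0.6]
opening: 0.0868
gripper_force: 0.0
```

Run:
```python
from h import *
to(0.5,-0.25,0.25)
for c in('wrist','side','scene'):
    s=save(c,c+'6.png')
    for t in ('shuttle_bar','nest1','housing1'): P(c,t,k=7)
```

```text
delta tool cm [12.96 -1.22  1.62] pos [ 0.6293 -0.2356  0.2663] rpy [ 1.7998e+02  2.0000e-02 -1.7902e+02]
wrist shuttle_bar [ 0.6255 -0.2343  0.0853] 0.66
wrist nest1 [ 0.6217 -0.0473  0.0444] 0.97
wrist nest1 [ 0.6221 -0.1031  0.0417] 0.91
wrist nest1 [ 0.624  -0.1586  0.0378] 0.8
wrist nest1 [0.6234 0.0073 0.0412] 0.72
wrist housing1 [ 0.6444 -0.3586 -0.0022] 0.97
side shuttle_bar [ 0.6282 -0.2336  0.0873] 0.63
side nest1 [0.6208 0.0125 0.0454] 0.84
side nest1 [ 0.6231 -0.1017  0.0421] 0.83
side nest1 [ 0.6251 -0.0444  0.0393] 0.67
side nest1 [ 0.6225 -0.159   0.0465] 0.62
side housing1 [ 0.4017 -0.2066  0.0038] 0.74
side housing1 [ 0.6411 -0.3605  0.    ] 0.74
side housing1 [ 4.218e-01 -3.000e-01  2.000e-04] 0.73
side housing1 [ 0.4271 -0.3805  0.0027] 0.71
side housing1 [ 0.1734 -0.3448 -0.0009] 0.61
side housing1 [ 0.4198 -0.1465  0.0007] 0.53
side housing1 [ 0.6214 -0.1579  0.047 ] 0.39
scene shuttle_bar [ 0.6311 -0.2357  0.0817] 0.83
scene shuttle_bar [ 0.5248 -0.4809 -0.0016] 0.45
scene nest1 [0.62   0.007  0.0418] 0.95
scene nest1 [ 0.6156 -0.0458  0.0456] 0.89
scene nest1 [ 0.624  -0.1557  0.0412] 0.88
scene nest1 [ 0.6203 -0.1037  0.0485] 0.69
scene housing1 [ 0.4197 -0.3035 -0.0014] 0.88
scene housing1 [ 0.1759 -0.3431  0.0036] 0.68
scene housing1 [ 6.445e-01 -3.635e-01  1.000e-04] 0.58
scene housing1 [ 0.4054 -0.2097 -0.0029] 0.55
```

View pics/wrist6.png

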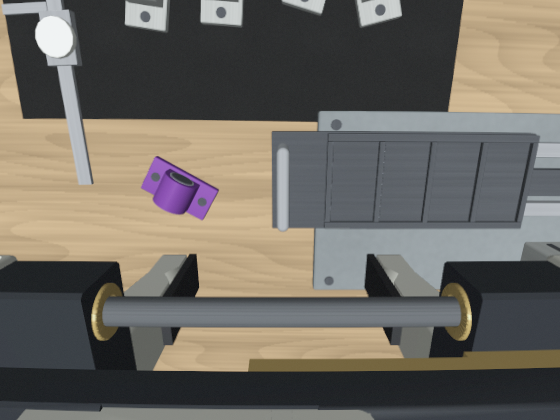

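The wrist view shows the shuttle fully out, with empty nests at columns 350, 405, 455 and 500 and the bar at (283,190). Next I'm looking at the housings from above.

Emit:
{"method": "play_rows", "body": {
  "plan": [
    [2, -0.5, -0.5, 0, 0, 0],
    [3, -0.5, -0.5, 0, 0, 0],
    [3, -0.5, -0.5, 0, 0, 0],
    [3, -0.5, -0.5, 0, 0, 0],
    [2, -0.5, 0, 0, 0, 0],
    [0, 0, 0, 0, 0, 0],
    [0, 0, 0, 0, 0, 0]
  ]
}}

```text
clock: 19.63
tool_pos: [0.4993, -0.2633, 0.2874]
orientation: [-180.0, 0.1, -179.0]
force: [0.2, -0.3, 0.1]
opening: 0.087
gripper_force: 0.0
```

Run:
```python
from h import *
s=save('wrist','w7.png')
P('wrist','housing1',k=7); P('wrist','nest1')
f=s['frame'].astype(int)
# white (bright, grey) regions on mat
m=((f.min(2)>110)&(f.max(2)-f.min(2)<30)).astype(np.uint8)
n,l,st,c=cv2.connectedComponentsWithStats(m)
for i in range(1,n):
    if st[i,4]>300:
        r=cv2.minAreaRect(np.argwhere(l==i)[:,::-1].astype(np.float32)); print(st[i],np.round(r[0]),np.round(r[1]),round(r[2]), np.round(px(s,*r[0],.01),4))
```

```text
wrist housing1 [ 0.4292 -0.377   0.0036] 0.92
wrist housing1 [ 4.165e-01 -1.389e-01 -4.000e-04] 0.79
wrist housing1 [ 0.4059 -0.205  -0.0028] 0.77
wrist housing1 [ 0.6428 -0.3605 -0.0019] 0.61
wrist housing1 [ 0.4174 -0.303  -0.0022] 0.57
wrist nest1 [ 0.6212 -0.1035  0.043 ] 0.77
wrist nest1 [ 0.6243 -0.1551  0.0438] 0.76
wrist nest1 [ 0.6226 -0.0435  0.0427] 0.66
[ 303   56   57   82 2916] [332.  97.] [40. 76.] 16 [ 0.4052 -0.2042  0.01  ]
[ 359   68   51   80 2890] [387. 107.] [74. 46.] 79 [ 0.4147 -0.1382  0.01  ]
[ 231   71   42   77 2791] [251. 109.] [38. 74.] 4 [ 0.4203 -0.2992  0.01  ]
[ 161   74   48   77 2825] [183. 112.] [45. 74.] 5 [ 0.4248 -0.3803  0.01  ]
[  52   94   83  180 3972] [102. 182.] [192.  57.] 73 [ 0.5116 -0.4889  0.01  ]
[  332   214   228    83 10528] [446. 255.] [ 82. 227.] 89 [ 0.6044 -0.0361  0.01  ]
[ 293  241   49   57 2527] [317. 269.] [56. 48.] 90 [ 0.628  -0.2107  0.01  ]
[475 249  40  12 436] [494. 254.] [11. 39.] 90 [0.6032 0.0317 0.01  ]
[ 124  255   63   42 1311] [158. 278.] [28. 72.] 46 [ 0.6466 -0.4301  0.01  ]
[  102   303   359    67 12544] [281. 336.] [ 66. 358.] 90 [ 0.7375 -0.258   0.01  ]
[  17  407  357   13 3779] [195. 413.] [ 12. 356.] 90 [ 0.8891 -0.3943  0.01  ]
```

View pics/w7.png

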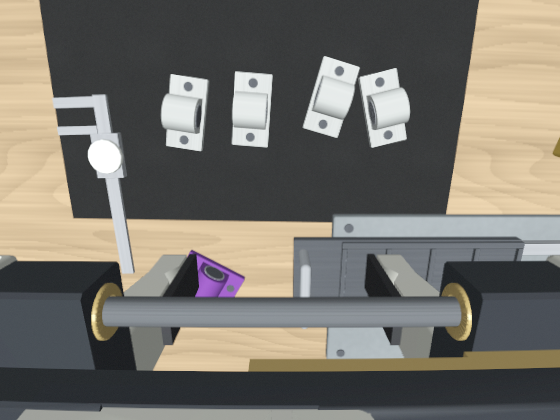

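The four housings lie at about (186,113), (251,110), (331,97) and (384,109). The flange bolt holes give each one's axis.

```bash
cat >> h.py <<'E'
def rot(a):
    o,p,M=T(); y=o['orientation'][2]; d=(a-y+90)%180-90; print('turn +cw',round(-d,1),'or',round(-d+(180 if d>0 else -180),1))
def pair(s,a,b):
    A,B=px(s,*a,.01),px(s,*b,.01); c=(A+B)/2; d=A-B
    th=np.degrees(np.arctan2(d[1],d[0])); print('c',np.round(c[:2],4),'len',round(np.hypot(*d[:2]),4),'axis',round((th+90)%180-90,1),'yaw', round((th+90)%180-180,1)); return c
E
python3 - <<'E'
from h import *
s=snapshot('wrist')
for a,b in (((188,86),(184,140)),((253,84),(250,137)),((339,71),(323,124)),((380,83),(388,135))): pair(s,a,b)
# nests: network mean, over ridge edges
print(px(s,343,243,.049),px(s,522,243,.049))
to(0.416,-0.139,0.15)
E
```

```text
c [ 0.4276 -0.376 ] len 0.0626 axis -7.7 yaw -97.7
c [ 0.4236 -0.298 ] len 0.0606 axis -3.7 yaw -93.7
c [ 0.4071 -0.2048] len 0.0616 axis -14.4 yaw -104.4
c [ 0.4186 -0.1407] len 0.061 axis 14.8 yaw -75.2
[ 0.57368633 -0.18559651  0.049     ] [0.57040254 0.0354822  0.049     ]
delta tool cm [ 8.24 12.52 13.61] pos [ 0.5007 -0.2628  0.286 ] rpy [ 1.8000e+02 -3.0000e-02 -1.7898e+02]
```

Emit:
{"method": "play_rows", "body": {
  "plan": [
    [1.6, 2.5, 2, 0, 0, 0],
    [2, 3, 2.2, 0, 0, 0],
    [2, 3, 2.2, 0, 0, 0],
    [1.6, 2.5, 2, 0, 0, 0],
    [0.8, 1.2, 1.2, 0, 0, 0],
    [0, 0, 0, 0, 0, -7],
    [0, 0, 0, 0, 0, -7],
    [0, 0, 0, 0, 0, -7],
    [0, 0, 0, 0, 0, -7],
    [0, 0, 0, 0, 0, -7],
    [0, 0, 0, 0, 0, -7],
    [0, 0, 0, 0, 0, -7],
    [0, 0, 0, 0, 0, -7],
    [0, 0, 0, 0, 0, -7],
    [0, 0, 0, 0, 0, -7],
    [0, 0, 0, 0, 0, -7],
    [0, 0, 0, 0, 0, -7],
    [0, 0, 0, 0, 0, -7],
    [0, 0, 0, 0, 0, -7],
    [0, 0, 0, 0, 0, -6]
  ],
  "grip": 6.5
}}

```text
clock: 21.5
tool_pos: [0.4191, -0.1428, 0.1906]
orientation: [180.0, 0.0, -74.6]
force: [0.5, -0.7, 0.3]
opening: 0.0653
gripper_force: 0.0
```

Emit:
{"method": "play_rows", "body": {
  "plan": [
    [0, 0, 0, 0, 0, 0],
    [0, 0, 0, 0, 0, 0]
  ]
}}

```text
clock: 21.67
tool_pos: [0.4189, -0.1429, 0.1907]
orientation: [180.0, 0.0, -75.2]
force: [-0.1, 0.1, 0.2]
opening: 0.065
gripper_force: 0.0
```

```bash
cat >> h.py <<'E'
def holes(s,draw=None):
    """white housings with two dark holes: print centre/axis for each"""
    f=s['frame'].astype(int); m=((f.min(2)>110)&(f.max(2)-f.min(2)<30)).astype(np.uint8)
    cs,h=cv2.findContours(m,cv2.RETR_CCOMP,cv2.CHAIN_APPROX_NONE); out=[]
    for i,c in enumerate(cs):
        if h[0][i][3]>=0 or cv2.contourArea(c)<800: continue
        k=[]; j=h[0][i][2]
        while j>=0:
            a=cv2.contourArea(cs[j])
            if a>8:
                (x,y),(w,q),_=cv2.minAreaRect(cs[j]); mm=cv2.moments(cs[j])
                if max(w,q)<2.2*min(w,q): k.append((round(mm['m10']/mm['m00'],1),round(mm['m01']/mm['m00'],1),a))
            j=h[0][i][0] if False else h[0][j][0]
        for p in range(len(k)):
            for q in range(p):
                d=np.linalg.norm((px(s,*k[p][:2],.01)-px(s,*k[q][:2],.01))[:2])
                if .055<d<.067: print(k[p],k[q]); out.append(pair(s,k[p][:2],k[q][:2]))
    return out
E
python3 - <<'E'
from h import *
s=save('wrist','w8.png'); to(0.4186,-0.1407,0.031); holes(s); P('wrist','housing1')
E
```

```text
delta tool cm [-0.22 -0.05 15.97] pos [ 0.4188 -0.1429  0.1907] rpy [179.97   0.   -75.2 ]
(20.8, 140.2, 9.5) (75.1, 171.8, 18.0)
c [ 0.6459 -0.1214] len 0.057 axis -17.7 yaw -107.7
(78.7, 139.8, 10.5) (20.8, 140.2, 9.5)
c [ 0.6456 -0.1373] len 0.0569 axis 14.6 yaw -75.4
(20.6, 132.8, 8.5) (75.1, 171.8, 18.0)
c [ 0.6462 -0.1249] len 0.06 axis -24.0 yaw -114.0
(20.6, 132.8, 8.5) (77.3, 153.7, 13.5)
c [ 0.6459 -0.134 ] len 0.0557 axis -6.4 yaw -96.4
(20.6, 132.8, 8.5) (78.7, 139.8, 10.5)
c [ 0.6458 -0.1408] len 0.056 axis 7.5 yaw -82.5
(20.4, 128.5, 12.0) (75.1, 171.8, 18.0)
c [ 0.6464 -0.1269] len 0.0621 axis -27.2 yaw -117.2
(20.4, 128.5, 12.0) (69.0, 170.4, 9.0)
c [ 0.6494 -0.1269] len 0.0569 axis -30.1 yaw -120.1
(20.4, 128.5, 12.0) (77.3, 153.7, 13.5)
c [ 0.6461 -0.136 ] len 0.0567 axis -10.4 yaw -100.4
(20.4, 128.5, 12.0) (78.7, 139.8, 10.5)
c [ 0.646  -0.1428] len 0.056 axis 3.4 yaw -86.6
(93.0, 126.2, 12.0) (57.2, 167.6, 8.5)
c [ 0.6212 -0.1364] len 0.0568 axis 57.7 yaw -32.3
(93.0, 126.2, 12.0) (53.0, 166.7, 11.0)
c [ 0.6233 -0.1363] len 0.0593 axis 54.4 yaw -35.6
(93.0, 126.2
[... 432 characters left out ...]
8 yaw -23.2
(93.1, 121.5, 21.5) (57.2, 167.6, 8.5)
c [ 0.6214 -0.1386] len 0.0603 axis 60.1 yaw -29.9
(93.1, 121.5, 21.5) (53.0, 166.7, 11.0)
c [ 0.6234 -0.1385] len 0.0626 axis 56.9 yaw -33.1
(93.1, 121.5, 21.5) (49.0, 165.5, 10.0)
c [ 0.6254 -0.1386] len 0.0647 axis 53.9 yaw -36.1
(65.8, 115.8, 16.5) (89.1, 175.1, 12.0)
c [ 0.6185 -0.1383] len 0.0574 axis -61.9 yaw -151.9
(46.0, 115.0, 12.0) (89.1, 175.1, 12.0)
c [ 0.6277 -0.1363] len 0.0652 axis -45.7 yaw -135.7
(46.0, 115.0, 12.0) (75.1, 171.8, 18.0)
c [ 0.6346 -0.1362] len 0.0566 axis -55.9 yaw -145.9
wrist housing1 [ 0.4148 -0.3026 -0.0012] 0.76
wrist housing1 [ 0.4051 -0.2057 -0.0023] 0.72
wrist housing1 [ 0.4152 -0.1417 -0.001 ] 0.58
```

View pics/w8.png

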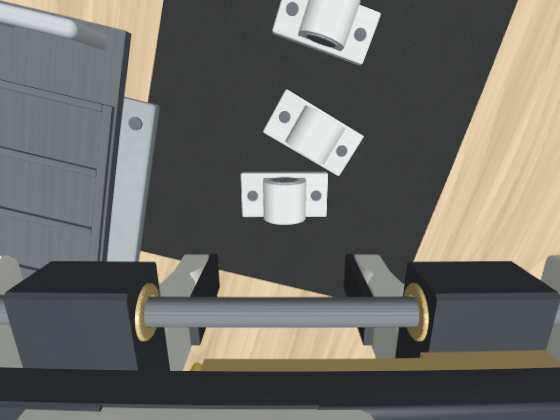

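The wrist view shows the nearest housing's holes at (253,196) and (316,196), nearly parallel to the finger line.

```bash
sed -i 's/if a>8:/if 25<a<300:/; s/if max(w,q)<2.2\*min(w,q)/if max(w,q)<1.5*min(w,q)/; s/j=h\[0\]\[i\]\[0\] if False else h/j=h/' h.py
python3 - <<'E'
from h import *
s=snapshot('wrist'); c=pair(s,(253,196),(316,196)); print('auto'); holes(s); to(*c[:2],0.031)
E
```

```text
c [ 0.4159 -0.1413] len 0.0617 axis 14.9 yaw -75.1
auto
delta tool cm [-0.23  0.22 15.98] pos [ 0.4186 -0.143   0.1908] rpy [179.98   0.   -75.14]
```

Emit:
{"method": "play_rows", "body": {
  "plan": [
    [-0.2, 0.2, 2, 0, 0, 0],
    [0, 0, 3, 0, 0, 0],
    [0, 0, 3, 0, 0, 0],
    [0, 0, 3, 0, 0, 0],
    [0, 0, 2.4, 0, 0, 0],
    [0, 0, 1.5, 0, 0, 0],
    [0, 0, 0.9, 0, 0, 0],
    [0, 0, 0, 0, 0, 0],
    [0, 0, 0, 0, 0, 0]
  ]
}}

```text
clock: 22.57
tool_pos: [0.4159, -0.1418, 0.0327]
orientation: [179.9, 0.0, -75.1]
force: [0.9, 0.2, -0.6]
opening: 0.0648
gripper_force: 0.0
```

Emit:
{"method": "play_rows", "body": {
  "plan": [
    [0, 0, 0, 0, 0, 0],
    [0, 0, 0, 0, 0, 0],
    [0, 0, 0, 0, 0, 0],
    [0, 0, 0, 0, 0, 0],
    [0, 0, 0, 0, 0, 0],
    [0, 0, 0, 0, 0, 0],
    [0, 0, 0, 0, 0, 0],
    [0, 0, 0, 0, 0, 0]
  ],
  "grip": 3
}}

```text
clock: 23.23
tool_pos: [0.4162, -0.1417, 0.0335]
orientation: [-180.0, -0.0, -75.0]
force: [-1.7, 0.3, 5.9]
opening: 0.0397
gripper_force: 30.0
```

Run:
```python
import cv2,numpy as np
f=cv2.imread('pics/w8.png').astype(int)
print(f[196,235:330:3].tolist())
m=((f.min(2)>110)&(f.max(2)-f.min(2)<30)).astype(np.uint8)
cs,h=cv2.findContours(m,cv2.RETR_CCOMP,cv2.CHAIN_APPROX_NONE)
for i,c in enumerate(cs):
    x,y,w,q=cv2.boundingRect(c)
    if 240<x<370 and y>90 and y<230: print((x,y,w,q),cv2.contourArea(c),h[0][i])
```

```text
[[59, 58, 56], [61, 60, 59], [151, 152, 147], [232, 233, 229], [173, 171, 165], [126, 119, 113], [125, 118, 112], [127, 119, 114], [230, 232, 227], [221, 223, 218], [172, 173, 168], [199, 200, 195], [215, 216, 211], [228, 230, 225], [233, 234, 229], [234, 235, 230], [233, 234, 230], [233, 234, 230], [233, 234, 230], [234, 236, 231], [234, 235, 231], [228, 230, 225], [216, 217, 211], [193, 194, 189], [233, 234, 230], [203, 204, 199], [126, 120, 114], [127, 120, 114], [126, 120, 114], [234, 236, 231], [234, 235, 230], [60, 59, 58]]
(270, 177, 29, 6) 126.0 [-1 -1 -1 19]
(338, 145, 3, 3) 2.0 [-1 -1 -1 33]
```

Emit:
{"method": "play_rows", "body": {
  "plan": [
    [0, 0, -1, 0, 0, 0],
    [0, 0, -2, 0, 0, 0],
    [0, 0, -3, 0, 0, 0],
    [0, 0, -3, 0, 0, 0],
    [0, 0, -3, 0, 0, 0],
    [0, 0, -3, 0, 0, 7],
    [0, 0, 0, 0, 0, 7],
    [-1, -1.5, 0, 0, 0, 0],
    [-1.9, -2.7, 0, 0, 0, 0],
    [-1.9, -2.7, 0, 0, 0, 0],
    [-1.9, -2.7, 0, 0, 0, 0],
    [-1.9, -2.7, 0, 0, 0, 0],
    [-1.9, -2.7, 0, 0, 0, 0],
    [-1.9, -2.7, 0, 0, 0, 0],
    [-1.2, -1.7, 0, 0, 0, 0],
    [-1, -1.3, 0, 0, 0, 0],
    [0, 0, 0, 0, 0, 0],
    [0, 0, 0, 0, 0, 0],
    [0, 0, 0, 0, 0, 0]
  ]
}}

```text
clock: 24.82
tool_pos: [0.6196, 0.0079, 0.1817]
orientation: [179.9, -0.0, -89.0]
force: [-0.8, -0.4, -2.7]
opening: 0.0396
gripper_force: 30.0
```

```bash
sed -i "s/f.min(2)>110)&(f.max(2)-f.min(2)<30)/f.min(2)>150)\&(f.max(2)-f.min(2)<30)/" h.py
python3 - <<'E'
from h import *
s=save('wrist','w9.png'); to(0.6212,0.0075,0.076); P('wrist','nest1'); P('wrist','housing1'); holes(s)
E
```

```text
delta tool cm [ 1.000e-02 -1.800e-01  1.062e+01] pos [0.6196 0.0076 0.1822] rpy [ 1.7991e+02 -1.0000e-02 -8.8990e+01]
wrist nest1 [ 0.6217 -0.1019  0.044 ] 0.8
wrist nest1 [0.6227 0.0067 0.044 ] 0.64
wrist nest1 [ 0.6202 -0.0458  0.0444] 0.59
wrist housing1 [0.6189 0.0066 0.1483] 0.7
```

View pics/w9.png

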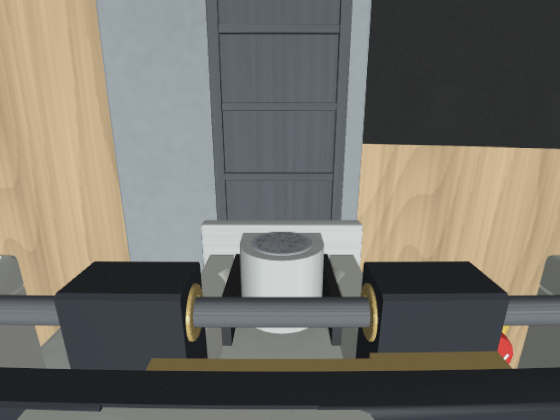

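The held housing hangs square above nest 1. The nest dividers appear at rows 29, 105 and 176 and the side ridges near columns 222 and 337. I'll measure the nest from these edges.

Run:
```python
from h import *
s=snapshot('wrist'); g=cv2.GaussianBlur(s['frame'].mean(2),(5,5),0)
for v in (65,140,195): print(v,np.round(g[v-6:v+7,200:365:3].mean(0)).astype(int).tolist())
print(np.round(g[15:215:2,270:295].mean(1)).astype(int).tolist())
for v in (29,105,176): print(np.round(px(s,282,v,.049),4))
```

```text
65 [162, 161, 160, 130, 102, 101, 98, 83, 99, 99, 101, 102, 102, 100, 100, 100, 99, 101, 102, 98, 100, 101, 102, 101, 100, 99, 100, 100, 98, 100, 101, 101, 99, 100, 102, 102, 102, 100, 101, 103, 102, 100, 99, 101, 102, 97, 79, 102, 101, 102, 150, 165, 165, 166, 165]
140 [163, 163, 163, 164, 149, 104, 103, 100, 84, 101, 102, 102, 104, 104, 103, 103, 102, 102, 103, 101, 101, 103, 104, 104, 104, 100, 101, 102, 99, 101, 105, 103, 102, 103, 105, 104, 101, 102, 103, 105, 102, 102, 101, 102, 96, 83, 103, 102, 111, 160, 164, 164, 165, 164, 130]
195 [165, 165, 165, 165, 164, 151, 105, 102, 99, 88, 101, 102, 103, 105, 105, 104, 104, 104, 103, 102, 101, 103, 105, 105, 105, 102, 101, 103, 101, 102, 105, 102, 103, 104, 104, 102, 99, 100, 102, 102, 101, 100, 100, 98, 83, 103, 102, 111, 161, 166, 166, 166, 164, 171, 179]
[99, 99, 99, 99, 98, 97, 100, 102, 100, 76, 78, 98, 99, 99, 99, 99, 99, 99, 100, 100, 100, 100, 100, 100, 100, 100, 100, 100, 100, 100, 100, 100, 101, 101, 101, 101, 101, 101, 101, 101, 101, 101, 101, 100, 97, 100, 102, 97, 86, 99, 102, 102, 102, 102, 102, 102, 102, 102, 102, 102, 102, 102, 102, 102, 102, 102, 102, 102, 102, 102, 102, 102, 102, 102, 102, 102, 102, 102, 97, 87, 99, 102, 102, 102, 102, 102, 102, 102, 102, 103, 103, 103, 103, 103, 103, 103, 103, 103, 103, 103]
[ 0.6223 -0.1282  0.049 ]
[ 0.6213 -0.0746  0.049 ]
[ 0.6203 -0.0189  0.049 ]
```

Run:
```python
from h import *
s=snapshot('wrist'); print(s['position'],get_obs()['tool_pos'])
for u in (202,282,362): print(np.round(px(s,u,222,.1585),4))
for u,v in ((279.5,65),(279.5,140),(279.5,195)): print(np.round(px(s,u,v,.046),4))
for v in (29.5,107,178.5): print(np.round(px(s,280,v,.049),4))
g=cv2.GaussianBlur(s['frame'].mean(2),(3,3),0); print(np.round(g[212:236,210:230].mean(1)).astype(int).tolist())
```

```text
[ 0.62214387 -0.07137461  0.32254997] [0.62006876 0.00744719 0.18322   ]
[ 0.6619 -0.0152  0.1585]
[ 0.6207 -0.0159  0.1585]
[ 0.5795 -0.0167  0.1585]
[ 0.6239 -0.1038  0.046 ]
[ 0.623  -0.0476  0.046 ]
[ 0.6223 -0.0019  0.046 ]
[ 0.624  -0.1279  0.049 ]
[ 0.623  -0.0731  0.049 ]
[ 0.6221 -0.0167  0.049 ]
[125, 125, 125, 125, 126, 126, 125, 122, 118, 117, 119, 128, 152, 184, 202, 205, 204, 204, 204, 205, 206, 205, 204, 202]
```

Emit:
{"method": "play_rows", "body": {
  "plan": [
    [0, -0.15, 2, 0, 0, 0],
    [0, 0, 2.5, 0, 0, 0],
    [0, 0, 2.5, 0, 0, 0],
    [0, 0, 1.5, 0, 0, 0],
    [0, 0, 0.8, 0, 0, 0],
    [0, 0, 0.5, 0, 0, 0],
    [0, 0, 0.3, 0, 0, 0],
    [0, 0, 0.2, 0, 0, 0],
    [0, 0, 0.2, 0, 0, 0],
    [0, 0, 0, 0, 0, 0],
    [0, 0, 0, 0, 0, 0]
  ]
}}

```text
clock: 25.98
tool_pos: [0.6223, 0.0079, 0.0786]
orientation: [-179.9, 0.0, -89.0]
force: [0.2, -0.1, -2.8]
opening: 0.0395
gripper_force: 30.0
```

Emit:
{"method": "play_rows", "body": {
  "plan": [
    [0, 0, 0.1, 0, 0, 0],
    [0, 0, 0.1, 0, 0, 0],
    [0, 0, 0.1, 0, 0, 0],
    [0, 0, 0, 0, 0, 0],
    [0, 0, 0, 0, 0, 0]
  ]
}}

```text
clock: 26.4
tool_pos: [0.6223, 0.008, 0.0765]
orientation: [-179.9, -0.0, -89.0]
force: [-3.2, 0.5, 7.9]
opening: 0.0399
gripper_force: 30.0
```

Emit:
{"method": "play_rows", "body": {
  "plan": [
    [0, 0, 0, 0, 0, 0],
    [0, 0, 0, 0, 0, 0],
    [0, 0, 0, 0, 0, 0],
    [0, 0, -1, 0, 0, 0],
    [0, 0, -2, 0, 0, 0],
    [0, 0, -3, 0, 0, 0],
    [0, 0, -3, 0, 0, 0],
    [0, 0, -2.5, 0, 0, 0],
    [2, 2, 0, 0, 0, 0],
    [2.7, 2.8, 0, 0, 0, 0],
    [2.7, 2.8, 0, 0, 0, 0],
    [2.7, 2.8, 0, 0, 0, 0],
    [2.7, 2.8, 0, 0, 0, 0],
    [2.7, 2.8, 0, 0, 0, 0],
    [2.7, 2.8, 0, 0, 0, 0],
    [1.8, 2, 0, 0, 0, 0],
    [1, 1.1, 0, 0, 0, 5],
    [0, 0, 0, 0, 0, 5],
    [0, 0, 0, 0, 0, 5.4],
    [0, 0, 0, 0, 0, 0]
  ],
  "grip": 6.5
}}

```text
clock: 28.07
tool_pos: [0.4065, -0.2063, 0.1908]
orientation: [-179.9, 0.0, -104.7]
force: [1.0, -0.0, -0.3]
opening: 0.0649
gripper_force: 0.0
```

Run:
```python
from h import *
s=save('wrist','w10.png'); to(0.407,-0.2048,0.033); c=holes(s); P('wrist','housing1')
for q in c: to(*q[:2],.033)
```

```text
delta tool cm [-0.14  0.02 15.77] pos [ 0.4067 -0.2061  0.1907] rpy [-179.94    0.   -104.33]
(250.6, 193.9, 92.0) (314.4, 193.9, 93.5)
c [ 0.4059 -0.2056] len 0.0624 axis -14.6 yaw -104.6
(273.0, 94.4, 121.0) (206.5, 108.5, 120.0)
c [ 0.4219 -0.2988] len 0.0619 axis -3.4 yaw -93.4
wrist housing1 [ 0.426  -0.375   0.0006] 0.92
wrist housing1 [ 0.4161 -0.3021 -0.0027] 0.92
wrist housing1 [ 0.6417 -0.3594 -0.0035] 0.76
wrist housing1 [ 0.4051 -0.2084 -0.0018] 0.65
delta tool cm [-0.02  0.1  15.75] pos [ 0.4068 -0.206   0.1905] rpy [-179.96    0.   -104.22]
delta tool cm [ 8.63 -3.73 15.75] pos [ 0.4068 -0.206   0.1905] rpy [-179.96    0.   -104.22]
```

Emit:
{"method": "play_rows", "body": {
  "plan": [
    [0, 0.1, 2, 0, 0, 0.2],
    [0, 0, 3, 0, 0, 0],
    [0, 0, 3, 0, 0, 0],
    [0, 0, 3, 0, 0, 0],
    [0, 0, 2.4, 0, 0, 0],
    [0, 0, 1.4, 0, 0, 0],
    [0, 0, 0.9, 0, 0, 0],
    [0, 0, 0, 0, 0, 0],
    [0, 0, 0, 0, 0, 0]
  ]
}}

```text
clock: 28.92
tool_pos: [0.406, -0.2056, 0.0331]
orientation: [180.0, -0.0, -104.5]
force: [-0.4, 0.2, 0.5]
opening: 0.065
gripper_force: 0.0
```

Emit:
{"method": "play_rows", "body": {
  "plan": [
    [0, 0, 0, 0, 0, 0],
    [0, 0, 0, 0, 0, 0],
    [0, 0, 0, 0, 0, 0],
    [0, 0, 0, 0, 0, 0],
    [0, 0, 0, 0, 0, 0],
    [0, 0, 0, 0, 0, 0],
    [0, 0, 0, 0, 0, 0],
    [0, 0, 0, 0, 0, 0]
  ],
  "grip": 3
}}

```text
clock: 29.58
tool_pos: [0.406, -0.2057, 0.0336]
orientation: [-180.0, 0.0, -104.6]
force: [-1.7, 1.3, 7.1]
opening: 0.0393
gripper_force: 30.0
```

Emit:
{"method": "play_rows", "body": {
  "plan": [
    [0, 0, -1, 0, 0, 0],
    [0, 0, -2, 0, 0, 0],
    [0, 0, -3, 0, 0, 0],
    [0, 0, -3, 0, 0, 0],
    [0, 0, -3, 0, 0, 0],
    [0, 0, -2, 0, 0, -5],
    [0, 0, 0, 0, 0, -5],
    [0, 0, 0, 0, 0, -5.5],
    [-1.2, -1.8, 0, 0, 0, 0],
    [-2, -2.8, 0, 0, 0, 0],
    [-2, -2.8, 0, 0, 0, 0],
    [-2, -2.8, 0, 0, 0, 0],
    [-2, -2.8, 0, 0, 0, 0],
    [-2, -2.8, 0, 0, 0, 0],
    [-2, -2.8, 0, 0, 0, 0],
    [-1.3, -2, 0, 0, 0, 0],
    [-1, -1.3, 0, 0, 0, 0],
    [0, 0, 0, 0, 0, 0],
    [0, 0, 0, 0, 0, 0]
  ]
}}

```text
clock: 31.17
tool_pos: [0.6219, -0.0466, 0.1716]
orientation: [179.9, -0.0, -89.1]
force: [-1.2, -1.2, -2.8]
opening: 0.0401
gripper_force: 30.0
```

```bash
cat >> h.py <<'E'
def held(s,z0):
    """near lower flange edge in the wrist view (u 205-235 / 330-360)"""
    g=cv2.GaussianBlur(s['frame'].mean(2),(3,3),0); r=[]
    for a,b in ((208,228),(336,356)):
        p=g[190:240,a:b].mean(1); v=190+int(np.argmax(np.diff(p)))+.5; q=px(s,(a+b)/2,v,z0); r.append(q); print('edge v',v,'max step',round(np.diff(p).max()),np.round(q,4))
    m=g[228:232].mean(0); d=np.diff(m); print('flange u',150+np.argmax(d[150:250]),330+np.argmin(d[330:420]))
E
python3 - <<'E'
from h import *
s=save('wrist','w11.png'); to(0.6226,-0.0472,0.0767); held(s,get_obs()['tool_pos'][2]-.0335)
P('wrist','nest1'); P('wrist','housing1')
s2=cv2.imread('pics/w9.png')[:,:,::-1]; held(dict(s,frame=s2),.148)
E
```

```text
delta tool cm [ 0.01 -0.14  9.52] pos [ 0.6214 -0.0471  0.1719] rpy [179.87  -0.   -89.09]
edge v 224.5 max step 31 [ 0.6572 -0.0651  0.1384]
edge v 224.5 max step 28 [ 0.5877 -0.0662  0.1384]
flange u 201 361
wrist nest1 [ 0.6219 -0.1027  0.0434] 0.84
wrist nest1 [ 0.6242 -0.0466  0.0423] 0.75
wrist nest1 [ 0.6236 -0.1605  0.0444] 0.58
wrist housing1 [ 0.621 -0.047  0.137] 0.83
edge v 224.5 max step 32 [ 0.6553 -0.0684  0.148 ]
edge v 224.5 max step 28 [ 0.5898 -0.0695  0.148 ]
flange u 200 361
```

Emit:
{"method": "play_rows", "body": {
  "plan": [
    [0, -0.12, 2, 0, 0, 0],
    [0, 0, 2.5, 0, 0, 0],
    [0, 0, 2, 0, 0, 0],
    [0, 0, 1, 0, 0, 0],
    [0, 0, 0.7, 0, 0, 0],
    [0, 0, 0.5, 0, 0, 0],
    [0, 0, 0.3, 0, 0, 0],
    [0, 0, 0.2, 0, 0, 0],
    [0, 0, 0.2, 0, 0, 0],
    [0, 0, 0.1, 0, 0, 0],
    [0, 0, 0, 0, 0, 0],
    [0, 0, 0, 0, 0, 0]
  ]
}}

```text
clock: 32.32
tool_pos: [0.6236, -0.0472, 0.0783]
orientation: [-180.0, 0.0, -89.1]
force: [0.4, -0.4, -2.9]
opening: 0.0394
gripper_force: 30.0
```

Emit:
{"method": "play_rows", "body": {
  "plan": [
    [0, 0, 0.1, 0, 0, 0],
    [0, 0, 0.1, 0, 0, 0],
    [0, 0, 0.1, 0, 0, 0],
    [0, 0, 0, 0, 0, 0],
    [0, 0, 0, 0, 0, 0]
  ]
}}

```text
clock: 32.73
tool_pos: [0.6237, -0.0472, 0.0765]
orientation: [-179.9, -0.0, -89.1]
force: [-3.5, 1.1, 9.5]
opening: 0.0397
gripper_force: 30.0
```

Emit:
{"method": "play_rows", "body": {
  "plan": [
    [0, 0, 0, 0, 0, 0],
    [0, 0, 0, 0, 0, 0],
    [0, 0, 0, 0, 0, 0],
    [0, 0, -1, 0, 0, 0],
    [0, 0, -2, 0, 0, 0],
    [0, 0, -3, 0, 0, 0],
    [0, 0, -3, 0, 0, 0],
    [0, 0, -2.5, 0, 0, 0],
    [2, 1.6, 0, 0, 0, 0],
    [3, 2.5, 0, 0, 0, 0],
    [3, 2.5, 0, 0, 0, 0],
    [3, 2.5, 0, 0, 0, 0],
    [3, 2.5, 0, 0, 0, 0],
    [3, 2.5, 0, 0, 0, 0],
    [3, 2.5, 0, 0, 0, 0],
    [2.9, 2.4, 0, 0, 0, 0],
    [2, 1.5, 0, 0, 0, 2],
    [0, 0, 0, 0, 0, 2.4],
    [0, 0, 0, 0, 0, 0],
    [0, 0, 0, 0, 0, 0]
  ],
  "grip": 6.5
}}

```text
clock: 34.4
tool_pos: [0.4224, -0.2997, 0.1906]
orientation: [-180.0, -0.0, -93.5]
force: [-0.7, 0.0, 0.1]
opening: 0.0652
gripper_force: 0.0
```

Run:
```python
from h import *
s=save('wrist','w12.png'); c=holes(s); P('wrist','housing1')
for q in c: to(*q[:2],.033)
```

```text
(251.1, 194.4, 94.0) (314.6, 194.4, 93.0)
c [ 0.4216 -0.2988] len 0.0621 axis -3.4 yaw -93.4
(238.8, 108.6, 126.0) (306.5, 114.2, 115.0)
c [ 0.4263 -0.3771] len 0.0619 axis -8.0 yaw -98.0
wrist housing1 [ 0.1755 -0.3443  0.0022] 0.96
wrist housing1 [ 0.4278 -0.3784  0.0014] 0.94
wrist housing1 [ 0.4172 -0.3021 -0.0031] 0.9
wrist housing1 [ 6.414e-01 -3.578e-01  2.000e-04] 0.79
delta tool cm [-0.03  0.14 15.73] pos [ 0.4229 -0.2991  0.1903] rpy [-1.7997e+02 -1.0000e-02 -9.3390e+01]
delta tool cm [ 7.77 -0.79 15.73] pos [ 0.4229 -0.2991  0.1903] rpy [-1.7997e+02 -1.0000e-02 -9.3390e+01]
```

Emit:
{"method": "play_rows", "body": {
  "plan": [
    [0, 0.1, 2, 0, 0, 0],
    [0, 0, 3, 0, 0, 0],
    [0, 0, 3, 0, 0, 0],
    [0, 0, 3, 0, 0, 0],
    [0, 0, 2.4, 0, 0, 0],
    [0, 0, 1.4, 0, 0, 0],
    [0, 0, 0.9, 0, 0, 0],
    [0, 0, 0, 0, 0, 0],
    [0, 0, 0, 0, 0, 0]
  ]
}}

```text
clock: 35.25
tool_pos: [0.4219, -0.2991, 0.0331]
orientation: [180.0, -0.0, -93.4]
force: [0.2, 0.0, 0.3]
opening: 0.0646
gripper_force: 0.0
```

Emit:
{"method": "play_rows", "body": {
  "plan": [
    [0, 0, 0, 0, 0, 0],
    [0, 0, 0, 0, 0, 0],
    [0, 0, 0, 0, 0, 0],
    [0, 0, 0, 0, 0, 0],
    [0, 0, 0, 0, 0, 0],
    [0, 0, 0, 0, 0, 0],
    [0, 0, 0, 0, 0, 0],
    [0, 0, 0, 0, 0, 0]
  ],
  "grip": 3
}}

```text
clock: 35.92
tool_pos: [0.4214, -0.2994, 0.0336]
orientation: [-180.0, -0.0, -93.5]
force: [-0.8, 1.3, 6.2]
opening: 0.0393
gripper_force: 30.0
```

Emit:
{"method": "play_rows", "body": {
  "plan": [
    [0, 0, -1, 0, 0, 0],
    [0, 0, -2, 0, 0, 0],
    [0, 0, -3, 0, 0, 0],
    [0, 0, -3, 0, 0, 0],
    [0, 0, -3, 0, 0, 0],
    [0, 0, -2, 0, 0, -2.2],
    [0, 0, 0, 0, 0, -2.2],
    [-1.5, -1.7, 0, 0, 0, 0],
    [-2.6, -2.7, 0, 0, 0, 0],
    [-2.6, -2.7, 0, 0, 0, 0],
    [-2.6, -2.7, 0, 0, 0, 0],
    [-2.6, -2.7, 0, 0, 0, 0],
    [-2.6, -2.7, 0, 0, 0, 0],
    [-2.6, -2.7, 0, 0, 0, 0],
    [-1.3, -1.7, 0, 0, 0, 0],
    [-1, -1, 0, 0, 0, 0],
    [0, 0, 0, 0, 0, 0],
    [0, 0, 0, 0, 0, 0]
  ]
}}

```text
clock: 37.42
tool_pos: [0.6237, -0.1018, 0.1724]
orientation: [179.9, 0.0, -89.1]
force: [-0.4, -0.4, -2.9]
opening: 0.0397
gripper_force: 30.0
```

Run:
```python
from h import *
s=save('wrist','w13.png'); to(0.6243,-0.1022,0.0767); held(s,get_obs()['tool_pos'][2]-.0335)
```

```text
delta tool cm [-0.01 -0.11  9.59] pos [ 0.6233 -0.1023  0.1726] rpy [ 1.7991e+02  1.0000e-02 -8.9110e+01]
edge v 225.5 max step 31 [ 0.659  -0.1196  0.1391]
edge v 225.5 max step 28 [ 0.5895 -0.1207  0.1391]
flange u 201 362
```

Emit:
{"method": "play_rows", "body": {
  "plan": [
    [0.05, -0.08, 2, 0, 0, 0],
    [0, 0, 2.5, 0, 0, 0],
    [0, 0, 2, 0, 0, 0],
    [0, 0, 1, 0, 0, 0],
    [0, 0, 0.7, 0, 0, 0],
    [0, 0, 0.5, 0, 0, 0],
    [0, 0, 0.3, 0, 0, 0],
    [0, 0, 0.2, 0, 0, 0],
    [0, 0, 0.2, 0, 0, 0],
    [0, 0, 0.1, 0, 0, 0],
    [0, 0, 0.1, 0, 0, 0],
    [0, 0, 0.1, 0, 0, 0],
    [0, 0, 0.1, 0, 0, 0],
    [0, 0, 0, 0, 0, 0],
    [0, 0, 0, 0, 0, 0]
  ]
}}

```text
clock: 38.72
tool_pos: [0.6254, -0.1026, 0.0766]
orientation: [-179.9, -0.0, -89.1]
force: [-4.2, 1.8, 7.6]
opening: 0.0397
gripper_force: 30.0
```

Emit:
{"method": "play_rows", "body": {
  "plan": [
    [0, 0, 0, 0, 0, 0],
    [0, 0, 0, 0, 0, 0],
    [0, 0, 0, 0, 0, 0],
    [0, 0, -1, 0, 0, 0],
    [0, 0, -2, 0, 0, 0],
    [0, 0, -3, 0, 0, 0],
    [0, 0, -3, 0, 0, 0],
    [0, 0, -2.5, 0, 0, 0],
    [2, 1.6, 0, 0, 0, 0],
    [3.3, 2.5, 0, 0, 0, 0],
    [3.3, 2.5, 0, 0, 0, 0],
    [3.3, 2.5, 0, 0, 0, 0],
    [3.3, 2.5, 0, 0, 0, 0],
    [3.3, 2.5, 0, 0, 0, 0],
    [3.3, 2.5, 0, 0, 0, 0],
    [3.3, 2.3, 0, 0, 0, 0],
    [2, 1.4, 0, 0, 0, 4],
    [0, 0, 0, 0, 0, 5],
    [0, 0, 0, 0, 0, 0],
    [0, 0, 0, 0, 0, 0]
  ],
  "grip": 6.5
}}

```text
clock: 40.38
tool_pos: [0.4263, -0.3771, 0.1905]
orientation: [-180.0, -0.0, -98.0]
force: [-0.5, 0.7, 0.2]
opening: 0.065
gripper_force: 0.0
```

Run:
```python
from h import *
s=save('wrist','w14.png'); c=holes(s); P('wrist','housing1')
for q in c: to(*q[:2],.033)
```

```text
(330.4, 222.1, 87.0) (268.3, 223.7, 88.5)
c [ 0.4131 -0.3446] len 0.0623 axis -6.4 yaw -96.4
wrist housing1 [ 0.4137 -0.3455  0.0035] 0.96
wrist housing1 [ 6.444e-01 -3.600e-01  5.000e-04] 0.64
delta tool cm [-2.96  1.81 15.73] pos [ 0.4269 -0.3764  0.1903] rpy [-1.7997e+02 -1.0000e-02 -9.7910e+01]
```

The housing was knocked aside and is now at (0.413, -0.345). I'm correcting for that.

Emit:
{"method": "play_rows", "body": {
  "plan": [
    [-1.5, 0.9, 0, 0, 0, -1.5],
    [-1.5, 0.9, 0, 0, 0, 0],
    [0, 0, 0, 0, 0, 0],
    [0, 0, 0, 0, 0, 0]
  ]
}}

```text
clock: 40.82
tool_pos: [0.4129, -0.3437, 0.1905]
orientation: [-180.0, -0.0, -96.4]
force: [-0.4, -0.2, 0.1]
opening: 0.0654
gripper_force: 0.0
```

Run:
```python
from h import *
s=save('wrist','w15.png'); c=holes(s); P('wrist','housing1')
for q in c: to(*q[:2],.033)
```

```text
(249.6, 192.3, 97.5) (313.2, 192.4, 98.5)
c [ 0.4133 -0.3449] len 0.062 axis -6.4 yaw -96.4
wrist housing1 [ 0.1754 -0.3442 -0.0009] 0.87
wrist housing1 [ 0.4134 -0.3459  0.0022] 0.83
wrist housing1 [ 6.447e-01 -3.613e-01 -4.000e-04] 0.8
delta tool cm [ 0.03  0.   15.73] pos [ 0.4132 -0.3445  0.1903] rpy [-1.7996e+02 -2.0000e-02 -9.6470e+01]
```

Emit:
{"method": "play_rows", "body": {
  "plan": [
    [0.1, 0.1, 2, 0, 0, 0],
    [0, 0, 3, 0, 0, 0],
    [0, 0, 3, 0, 0, 0],
    [0, 0, 3, 0, 0, 0],
    [0, 0, 2.4, 0, 0, 0],
    [0, 0, 1.4, 0, 0, 0],
    [0, 0, 0.9, 0, 0, 0],
    [0, 0, 0, 0, 0, 0],
    [0, 0, 0, 0, 0, 0]
  ]
}}

```text
clock: 41.67
tool_pos: [0.4116, -0.3459, 0.033]
orientation: [180.0, -0.0, -96.6]
force: [-0.2, 0.3, -0.1]
opening: 0.0652
gripper_force: 0.0
```

Emit:
{"method": "play_rows", "body": {
  "plan": [
    [0, 0, 0, 0, 0, 0],
    [0, 0, 0, 0, 0, 0],
    [0, 0, 0, 0, 0, 0],
    [0, 0, 0, 0, 0, 0],
    [0, 0, 0, 0, 0, 0],
    [0, 0, 0, 0, 0, 0],
    [0, 0, 0, 0, 0, 0],
    [0, 0, 0, 0, 0, 0]
  ],
  "grip": 3
}}

```text
clock: 42.33
tool_pos: [0.4118, -0.3458, 0.0337]
orientation: [-179.9, -0.0, -96.6]
force: [-0.8, 1.5, 7.2]
opening: 0.0396
gripper_force: 30.0
```

Emit:
{"method": "play_rows", "body": {
  "plan": [
    [0, 0, -1, 0, 0, 0],
    [0, 0, -2, 0, 0, 0],
    [0, 0, -3, 0, 0, 0],
    [0, 0, -3, 0, 0, 0],
    [0, 0, -3, 0, 0, 0],
    [0, 0, -2, 0, 0, -3.7],
    [0, 0, 0, 0, 0, -3.8],
    [-1.5, -1.7, 0, 0, 0, 0],
    [-2.5, -2.8, 0, 0, 0, 0],
    [-2.5, -2.8, 0, 0, 0, 0],
    [-2.5, -2.8, 0, 0, 0, 0],
    [-2.5, -2.8, 0, 0, 0, 0],
    [-2.5, -2.8, 0, 0, 0, 0],
    [-2.3, -2.8, 0, 0, 0, 0],
    [-1.3, -2, 0, 0, 0, 0],
    [-1, -1.1, 0, 0, 0, 0],
    [0, 0, 0, 0, 0, 0],
    [0, 0, 0, 0, 0, 0]
  ]
}}

```text
clock: 43.83
tool_pos: [0.6238, -0.1558, 0.1725]
orientation: [179.9, 0.0, -89.1]
force: [-0.6, 0.2, -2.8]
opening: 0.0395
gripper_force: 30.0
```

Run:
```python
from h import *
s=save('wrist','w16.png'); to(0.6252,-0.1574,0.0767); held(s,get_obs()['tool_pos'][2]-.0335)
P('wrist','housing1')
```

```text
delta tool cm [ 0.11 -0.2   9.59] pos [ 0.6233 -0.1563  0.1726] rpy [ 1.7991e+02  1.0000e-02 -8.9100e+01]
edge v 226.5 max step 30 [ 0.6591 -0.173   0.1391]
edge v 226.5 max step 27 [ 0.5895 -0.1741  0.1391]
flange u 201 362
wrist housing1 [ 0.6262 -0.1539  0.145 ] 0.89
```

Emit:
{"method": "play_rows", "body": {
  "plan": [
    [0.2, -0.17, 2, 0, 0, 0],
    [0, 0, 2.5, 0, 0, 0],
    [0, 0, 2, 0, 0, 0],
    [0, 0, 1, 0, 0, 0],
    [0, 0, 0.7, 0, 0, 0],
    [0, 0, 0.5, 0, 0, 0],
    [0, 0, 0.3, 0, 0, 0],
    [0, 0, 0.2, 0, 0, 0],
    [0, 0, 0.2, 0, 0, 0],
    [0, 0, 0.1, 0, 0, 0],
    [0, 0, 0.1, 0, 0, 0],
    [0, 0, 0.1, 0, 0, 0],
    [0, 0, 0.1, 0, 0, 0],
    [0, 0, 0, 0, 0, 0],
    [0, 0, 0, 0, 0, 0]
  ]
}}

```text
clock: 45.18
tool_pos: [0.6263, -0.1582, 0.0767]
orientation: [-179.9, -0.0, -89.1]
force: [-4.7, 1.6, 7.7]
opening: 0.0395
gripper_force: 30.0
```

Emit:
{"method": "play_rows", "body": {
  "plan": [
    [0, 0, 0, 0, 0, 0],
    [0, 0, 0, 0, 0, 0],
    [0, 0, 0, 0, 0, 0],
    [0, 0, -1, 0, 0, 0],
    [0, 0, -2, 0, 0, 0],
    [0, 0, -3, 0, 0, 0],
    [0, 0, -3, 0, 0, 0],
    [0, 0, -3, 0, 0, 0],
    [0, 0, -3, 0, 0, 0],
    [0, 0, -3, 0, 0, 0],
    [2, 0, 0, 0, 0, 0],
    [3, -0.1, 0, 0, 0, 0],
    [2.7, 0, 0, 0, 0, 0],
    [0, 0, 0, 0, 0, 7],
    [0, 0, 0, 0, 0, 7],
    [0, 0, 0, 0, 0, 7],
    [0, 0, 0, 0, 0, 7],
    [0, 0, 0, 0, 0, 7],
    [0, 0, 0, 0, 0, 7],
    [0, 0, 0, 0, 0, 7]
  ],
  "grip": 6.5
}}

```text
clock: 46.85
tool_pos: [0.6282, -0.2353, 0.2557]
orientation: [-180.0, 0.0, -138.5]
force: [0.2, 0.2, 0.1]
opening: 0.065
gripper_force: 0.0
```

Emit:
{"method": "play_rows", "body": {
  "plan": [
    [0, 0, 0, 0, 0, 7],
    [0, 0, 0, 0, 0, 7],
    [0, 0, 0, 0, 0, 7],
    [0, 0, 0, 0, 0, 7],
    [0, 0, 0, 0, 0, 7],
    [0, 0, 0, 0, 0, 6],
    [0, 0, 0, 0, 0, 0],
    [0, 0, 0, 0, 0, 0]
  ],
  "grip": 8.7
}}

```text
clock: 47.52
tool_pos: [0.6282, -0.2352, 0.2555]
orientation: [-180.0, 0.0, -178.9]
force: [-0.6, 0.1, 0.3]
opening: 0.0867
gripper_force: 0.0
```

Run:
```python
from h import *
s=save('wrist','w17.png'); P('wrist','shuttle_bar');P('wrist','housing1'); to(0.6285,-0.2365,.0858)
for c in('side','scene'):
    snapshot(c); P(c,'shuttle_bar'); P(c,'estop_head',k=2);P(c,'plunger_knob',k=2);P(c,'housing1',k=6)
```

```text
wrist shuttle_bar [ 0.6292 -0.2335  0.0834] 0.96
wrist housing1 [ 0.6225 -0.1049  0.0424] 0.89
wrist housing1 [ 0.6234 -0.0462  0.0412] 0.85
wrist housing1 [0.6227 0.0124 0.0427] 0.81
wrist housing1 [ 0.6277 -0.1576  0.0457] 0.73
wrist housing1 [ 0.6294 -0.2344  0.0856] 0.72
delta tool cm [-0.02 -0.13 16.94] pos [ 0.6282 -0.2352  0.2552] rpy [-1.8000e+02  1.0000e-02 -1.7895e+02]
side shuttle_bar [ 0.6305 -0.2354  0.0833] 0.63
side estop_head [0.4372 0.1232 0.0885] 0.61
side estop_head [ 0.627  -0.2339  0.0849] 0.54
side plunger_knob [ 0.6229 -0.1586  0.0466] 0.72
side plunger_knob [0.6199 0.2857 0.1139] 0.52
side housing1 [ 0.6437 -0.3583  0.0011] 0.83
side housing1 [ 0.6238 -0.1037  0.0453] 0.75
side housing1 [ 0.6299 -0.1596  0.0458] 0.74
side housing1 [0.6246 0.0079 0.0431] 0.66
side housing1 [ 0.1703 -0.3444 -0.0017] 0.56
side housing1 [ 0.6205 -0.0506  0.0474] 0.5
scene shuttle_bar [ 0.6285 -0.2369  0.0801] 0.94
scene estop_head [0.4385 0.1233 0.0861] 0.68
scene plunger_knob [0.6214 0.2804 0.1172] 0.59
scene housing1 [ 0.6269 -0.0497  0.043 ] 0.89
scene housing1 [ 0.1769 -0.3433  0.0052] 0.81
scene housing1 [0.6231 0.0035 0.0421] 0.8
scene housing1 [ 0.6214 -0.1035  0.0397] 0.71
scene housing1 [ 0.6447 -0.3597  0.0018] 0.64
```

View pics/w17.png

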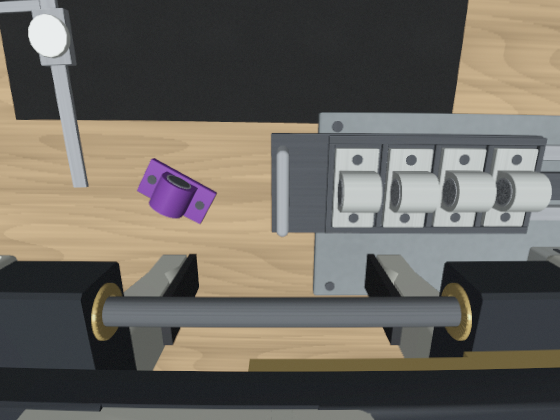

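The wrist view shows all four housings flat in their nests at columns 355, 407, 460 and 512, and the bar at (283,192). I'm gripping the bar with a smaller opening so the fingers clear the boss in nest 4.

Emit:
{"method": "play_rows", "body": {
  "plan": [
    [0, -0.05, 0, 0, 0, 0],
    [0, 0, 0, 0, 0, 0],
    [0, 0, 0, 0, 0, 0],
    [0, 0, 0, 0, 0, 0],
    [0, 0, 0, 0, 0, 0],
    [0, 0, 0, 0, 0, 0],
    [0, 0, 2, 0, 0, 0],
    [0, 0, 3, 0, 0, 0],
    [0, 0, 3, 0, 0, 0],
    [0, 0, 3, 0, 0, 0],
    [0, 0, 2.5, 0, 0, 0],
    [0, 0, 1.5, 0, 0, 0],
    [0, 0, 1.2, 0, 0, 0],
    [0, 0, 0.7, 0, 0, 0],
    [0, 0, 0, 0, 0, 0],
    [0, 0, 0, 0, 0, 0]
  ],
  "grip": 4.5
}}

```text
clock: 49.5
tool_pos: [0.6287, -0.2358, 0.0865]
orientation: [-180.0, 0.0, -179.1]
force: [0.1, -0.5, 0.3]
opening: 0.045
gripper_force: 0.0
```

Emit:
{"method": "play_rows", "body": {
  "plan": [
    [0, 0, 0, 0, 0, 0],
    [0, 0, 0, 0, 0, 0],
    [0, 0, 0, 0, 0, 0],
    [0, 0, 0, 0, 0, 0],
    [0, 0, 0, 0, 0, 0],
    [0, 0, 0, 0, 0, 0],
    [0, 0, 0, 0, 0, 0],
    [0, 0, 0, 0, 0, 0]
  ],
  "grip": 0.8
}}

```text
clock: 50.17
tool_pos: [0.6284, -0.2346, 0.0863]
orientation: [179.9, 0.0, -179.1]
force: [-1.0, 7.2, 1.8]
opening: 0.0107
gripper_force: 30.0
```

Emit:
{"method": "play_rows", "body": {
  "plan": [
    [0, 0.5, 0, 0, 0, 0],
    [0, 1, 0, 0, 0, 0],
    [0, 1.5, 0, 0, 0, 0],
    [0, 1.8, 0, 0, 0, 0],
    [0, 1.8, 0, 0, 0, 0],
    [0, 1.8, 0, 0, 0, 0],
    [0, 1.8, 0, 0, 0, 0],
    [0, 1.8, 0, 0, 0, 0],
    [0, 1.8, 0, 0, 0, 0],
    [0, 1.8, 0, 0, 0, 0],
    [0, 1.5, 0, 0, 0, 0],
    [0, 1, 0, 0, 0, 0],
    [0, 0.4, 0, 0, 0, 0],
    [0, 0.3, 0, 0, 0, 0],
    [0, 0.2, 0, 0, 0, 0],
    [0, 0.1, 0, 0, 0, 0],
    [0, 0, 0, 0, 0, 0],
    [0, 0, 0, 0, 0, 0]
  ]
}}

```text
clock: 51.67
tool_pos: [0.6254, -0.045, 0.0862]
orientation: [180.0, 0.0, -179.1]
force: [-1.5, -0.6, 5.2]
opening: 0.011
gripper_force: 30.0
```

Emit:
{"method": "play_rows", "body": {
  "plan": [
    [0, 0.1, 0, 0, 0, 0],
    [0, 0.1, 0, 0, 0, 0],
    [0, 0.1, 0, 0, 0, 0],
    [0, 0.1, 0, 0, 0, 0],
    [0, 0, 0, 0, 0, 0],
    [0, 0, 0, 0, 0, 0]
  ]
}}

```text
clock: 52.17
tool_pos: [0.6253, -0.0442, 0.0862]
orientation: [-179.8, -0.0, -179.2]
force: [2.3, -17.5, 3.1]
opening: 0.011
gripper_force: 30.0
```

Emit:
{"method": "play_rows", "body": {
  "plan": [
    [0, -0.1, 0, 0, 0, 0],
    [0, -0.1, 0, 0, 0, 0],
    [0, 0, 0, 0, 0, 0],
    [0, 0, 0, 0, 0, 0],
    [0, 0, 0, 0, 0, 0],
    [0, 0, 0, 0, 0, 0],
    [0, 0, -1, 0, 0, 0],
    [0, 0, -2, 0, 0, 0],
    [0, 0, -3, 0, 0, 0],
    [0, 0, -3, 0, 0, 0],
    [0, 0, -3, 0, 0, 0],
    [0, 0, -3, 0, 0, 0],
    [0, 0, -1.5, 0, 0, -6],
    [0, 0, 0, 0, 0, -6],
    [0, 0, 0, 0, 0, -6],
    [0, 0, 0, 0, 0, -6],
    [0, 0, 0, 0, 0, -6],
    [0, 0, 0, 0, 0, -6],
    [0, 0, 0, 0, 0, -6],
    [0, 0, 0, 0, 0, -6]
  ],
  "grip": 4.5
}}

```text
clock: 53.83
tool_pos: [0.6251, -0.0425, 0.2519]
orientation: [-180.0, 0.0, -130.8]
force: [-0.3, 0.4, 0.7]
opening: 0.045
gripper_force: 0.0
```

Run:
```python
from h import *
for c in('side','scene'):
    snapshot(c); P(c,'shuttle_bar',k=1);P(c,'estop_head',k=2); P(c,'plunger_knob',k=2)
to(.6192,.2793,.25)
```

```text
side shuttle_bar [ 0.6249 -0.046   0.0852] 0.81
side estop_head [0.4396 0.1216 0.091 ] 0.46
side estop_head [ 0.5182 -0.4764 -0.0021] 0.28
side plunger_knob [0.6187 0.2816 0.1143] 0.56
scene shuttle_bar [ 0.6236 -0.0461  0.0798] 0.62
scene plunger_knob [0.6214 0.2811 0.1164] 0.63
delta tool cm [-23.83  21.66   0.11] pos [ 0.6252 -0.0427  0.2511] rpy [-180.      0.   -131.19]
```

Emit:
{"method": "play_rows", "body": {
  "plan": [
    [-1.5, 1.3, 0, 0, 0, 0],
    [-2.6, 2.4, 0, 0, 0, 0],
    [-2.8, 2.6, 0, 0, 0, 0],
    [-2.8, 2.6, 0, 0, 0, 0],
    [-2.8, 2.6, 0, 0, 0, 0],
    [-2.8, 2.5, 0, 0, 0, 0],
    [-2.8, 2.5, 0, 0, 0, 0],
    [-2.6, 2.3, 0, 0, 0, 0],
    [-2, 1.8, 0, 0, 0, 0],
    [-1.1, 1, 0, 0, 0, 0],
    [0, 0, 0, 0, 0, 0],
    [0, 0, 0, 0, 0, 0]
  ],
  "grip": 8
}}

```text
clock: 55.23
tool_pos: [0.6187, 0.2791, 0.2505]
orientation: [180.0, -0.0, -131.1]
force: [0.4, -0.2, 0.1]
opening: 0.0797
gripper_force: 0.0
```

Run:
```python
from h import *
snapshot('wrist'); P('wrist','plunger_knob'); to(.6192,.2793,.119)
```

```text
wrist plunger_knob [0.615  0.2812 0.1205] 0.84
delta tool cm [-0.15  0.09 13.19] pos [0.6189 0.2777 0.2509] rpy [-1.8000e+02 -2.0000e-02 -1.3115e+02]
```

Emit:
{"method": "play_rows", "body": {
  "plan": [
    [-0.1, 0.1, 2, 0, 0, 0],
    [0, 0, 3, 0, 0, 0],
    [0, 0, 3, 0, 0, 0],
    [0, 0, 2, 0, 0, 0],
    [0, 0, 1.5, 0, 0, 0],
    [0, 0, 1, 0, 0, 0],
    [0, 0, 0.6, 0, 0, 0],
    [0, 0, 0, 0, 0, 0],
    [0, 0, 0, 0, 0, 0]
  ]
}}

```text
clock: 56.08
tool_pos: [0.6193, 0.2797, 0.1207]
orientation: [-180.0, 0.0, -131.1]
force: [0.3, -0.7, 0.2]
opening: 0.0798
gripper_force: 0.0
```

Emit:
{"method": "play_rows", "body": {
  "plan": [
    [0, 0, 0, 0, 0, 0],
    [0, 0, 0, 0, 0, 0],
    [0, 0, 0, 0, 0, 0],
    [0, 0, 0, 0, 0, 0],
    [0, 0, 0, 0, 0, 0],
    [0, 0, 0, 0, 0, 0],
    [0, 0, 0, 0, 0, 0],
    [0, 0, 0, 0, 0, 0],
    [0, 0, 0, 0, 0, 0]
  ],
  "grip": 3
}}

```text
clock: 56.83
tool_pos: [0.6182, 0.2807, 0.12]
orientation: [179.9, 0.0, -131.1]
force: [-4.0, 2.0, 2.4]
opening: 0.0374
gripper_force: 30.0
```

Emit:
{"method": "play_rows", "body": {
  "plan": [
    [0, 0, -0.2, 0, 0, 0],
    [0, 0, -0.2, 0, 0, 0],
    [0, 0, -0.1, 0, 0, 0],
    [0, 0, 0, 0, 0, 0],
    [0, 0, 0, 0, 0, 0]
  ]
}}

```text
clock: 57.25
tool_pos: [0.6179, 0.2807, 0.1234]
orientation: [179.9, -0.1, -131.1]
force: [-1.5, 6.7, -8.6]
opening: 0.0375
gripper_force: 30.0
```

Emit:
{"method": "play_rows", "body": {
  "plan": [
    [0, 0, -0.12, 0, 0, 0],
    [0, 0, 0, 0, 0, 0],
    [0, 0, 0, 0, 0, -5],
    [0, 0, 0, 0, 0, -5],
    [0, 0, 0, 0, 0, -5],
    [0, 0, 0, 0, 0, -5],
    [0, 0, 0, 0, 0, -5],
    [0, 0, 0, 0, 0, -5],
    [0, 0, 0, 0, 0, -5],
    [0, 0, 0, 0, 0, -5],
    [0, 0, 0, 0, 0, -5],
    [0, 0, 0, 0, 0, -5],
    [0, 0, 0, 0, 0, -5],
    [0, 0, 0, 0, 0, -5],
    [0, 0, 0, 0, 0, -5],
    [0, 0, 0, 0, 0, -5],
    [0, 0, 0, 0, 0, 0],
    [0, 0, 0, 0, 0, 0]
  ]
}}

```text
clock: 58.75
tool_pos: [0.6173, 0.2807, 0.1241]
orientation: [179.9, 0.1, -61.1]
force: [-3.1, 6.0, -9.2]
opening: 0.0374
gripper_force: 30.0
```

Emit:
{"method": "play_rows", "body": {
  "plan": [
    [0, 0, 0.4, 0, 0, 0],
    [0, 0, 0.4, 0, 0, 0],
    [0, 0, 0.4, 0, 0, 0],
    [0, 0, 0.3, 0, 0, 0],
    [0, 0, 0.1, 0, 0, 0],
    [0, 0, 0, 0, 0, 0],
    [0, 0, 0, 0, 0, 0]
  ]
}}

```text
clock: 59.33
tool_pos: [0.6174, 0.2807, 0.109]
orientation: [179.9, 0.1, -61.1]
force: [-5.1, 5.8, -5.5]
opening: 0.0375
gripper_force: 30.0
```

Down freely, with a lift of about 0.000–0.001 and only the spring force. I'm releasing, rising and checking.

Emit:
{"method": "play_rows", "body": {
  "plan": [
    [0, 0, 0, 0, 0, 0],
    [0, 0, 0, 0, 0, 0],
    [0, 0, 0, 0, 0, 0],
    [0, 0, 0, 0, 0, 0],
    [0, 0, -1, 0, 0, 0],
    [0, 0, -2, 0, 0, 0],
    [0, 0, -3, 0, 0, 0],
    [0, 0, -3, 0, 0, 0],
    [0, 0, -3, 0, 0, 0],
    [0, 0, -2, 0, 0, 0],
    [0, 0, 0, 0, 0, 0],
    [0, 0, 0, 0, 0, 0]
  ],
  "grip": 8
}}

```text
clock: 60.33
tool_pos: [0.6195, 0.2802, 0.2528]
orientation: [-179.8, 0.0, -61.1]
force: [0.9, 0.0, -0.3]
opening: 0.0803
gripper_force: 0.0
```

Run:
```python
from h import *
s=save('wrist','w20.png')
for c in('wrist','side','scene'):
    if c!='wrist': snapshot(c)
    P(c,'plunger_knob',k=2);P(c,'estop_head',k=2)
to(.6192,.2793,.25); to(.4395,.1245,.2)
```

```text
wrist plunger_knob [0.6146 0.2788 0.1064] 0.93
wrist estop_head [0.4424 0.1243 0.0893] 0.57
side plunger_knob [0.6176 0.2827 0.1027] 0.54
side estop_head [0.4398 0.1235 0.0896] 0.6
scene plunger_knob [0.6179 0.2779 0.106 ] 0.57
scene estop_head [0.4368 0.1219 0.0865] 0.54
scene estop_head [ 0.6229  0.1121 -0.001 ] 0.51
delta tool cm [ 0.08 -0.01 -0.05] pos [0.6187 0.28   0.2495] rpy [ 1.7994e+02 -1.0000e-02 -6.1100e+01]
delta tool cm [ 4.95 23.2   4.98] pos [0.6187 0.28   0.2495] rpy [ 1.7994e+02 -1.0000e-02 -6.1100e+01]
```

View pics/w20.png

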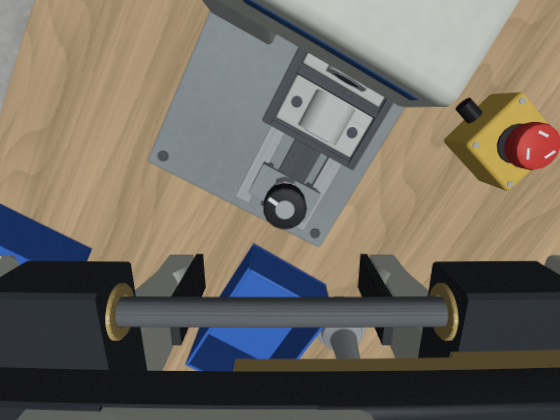

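The knob at (285,206) is down at 0.106 m, so the pin has locked the shuttle at home. Nest 1's housing is visible at (325,115), and the e-stop is still latched. Next I turn the stop to release it.

Emit:
{"method": "play_rows", "body": {
  "plan": [
    [0.3, 1.5, 0, 0, 0, 0],
    [0.6, 2.7, 0, 0, 0, 0],
    [0.7, 3.2, 0, 0, 0, 0],
    [0.7, 3.2, 0, 0, 0, 0],
    [0.7, 3.2, 0, 0, 0, 0],
    [0.7, 3.2, 0, 0, 0, 0],
    [0.6, 3, 0, 0, 0, 0],
    [0.4, 2, 0, 0, 0, 0],
    [0.25, 1.2, 0, 0, 0, 0],
    [0, 0, 2, 0, 0, 0],
    [0, 0, 3, 0, 0, 0],
    [0, 0, 2, 0, 0, 0],
    [0, 0, 0, 0, 0, 0],
    [0, 0, 0, 0, 0, 0]
  ]
}}

```text
clock: 61.95
tool_pos: [0.4397, 0.1245, 0.1799]
orientation: [179.9, -0.0, -61.1]
force: [-0.0, -0.2, 1.3]
opening: 0.08
gripper_force: 0.0
```

Run:
```python
from h import *
snapshot('wrist'); P('wrist','estop_head'); to(.4393,.124,.084)
```

```text
wrist estop_head [0.4383 0.1225 0.0902] 0.73
wrist estop_head [0.6187 0.083  0.0417] 0.3
delta tool cm [0.04 0.19 9.74] pos [0.4407 0.1252 0.1814] rpy [-1.7992e+02 -2.0000e-02 -6.1070e+01]
```

Emit:
{"method": "play_rows", "body": {
  "plan": [
    [0, 0.1, 2, 0, 0, 0],
    [0, 0, 2.5, 0, 0, 0],
    [0, 0, 2, 0, 0, 0],
    [0, 0, 1.5, 0, 0, 0],
    [0, 0, 1, 0, 0, 0],
    [0, 0, 0.6, 0, 0, 0],
    [0, 0, 0, 0, 0, 0],
    [0, 0, 0, 0, 0, 0]
  ]
}}

```text
clock: 62.72
tool_pos: [0.4395, 0.1246, 0.085]
orientation: [-179.9, -0.0, -61.1]
force: [-0.5, -0.5, 0.2]
opening: 0.0798
gripper_force: 0.0
```

Emit:
{"method": "play_rows", "body": {
  "plan": [
    [0, 0, 0, 0, 0, 0],
    [0, 0, 0, 0, 0, 0],
    [0, 0, 0, 0, 0, 0],
    [0, 0, 0, 0, 0, 0],
    [0, 0, 0, 0, 0, 0],
    [0, 0, 0, 0, 0, 0],
    [0, 0, 0, 0, 0, 0],
    [0, 0, 0, 0, 0, 0],
    [0, 0, 0, 0, 0, 0]
  ],
  "grip": 3
}}

```text
clock: 63.47
tool_pos: [0.4394, 0.1245, 0.0844]
orientation: [-179.9, -0.0, -61.1]
force: [4.8, -0.0, -1.5]
opening: 0.0436
gripper_force: 30.0
```

Emit:
{"method": "play_rows", "body": {
  "plan": [
    [0, 0, 0, 0, 0, 5],
    [0, 0, 0, 0, 0, 5],
    [0, 0, 0, 0, 0, 5],
    [0, 0, 0, 0, 0, 5],
    [0, 0, 0, 0, 0, 5],
    [0, 0, 0, 0, 0, 5],
    [0, 0, 0, 0, 0, 5],
    [0, 0, 0, 0, 0, 5],
    [0, 0, 0, 0, 0, 5],
    [0, 0, 0, 0, 0, 5],
    [0, 0, 0, 0, 0, 4],
    [0, 0, 0, 0, 0, 0],
    [0, 0, 0, 0, 0, 0]
  ]
}}

```text
clock: 64.55
tool_pos: [0.4395, 0.1247, 0.0847]
orientation: [-179.9, 0.1, -114.9]
force: [2.1, 1.5, 5.7]
opening: 0.0433
gripper_force: 30.0
```

Run:
```python
from h import *
o=get_obs(); print(o['moment'])
```

```text
[ 0.65952003 -0.64109372  0.16412018]
```

The 5.7 N upward push means the head is unlatched. I'm letting go.

Emit:
{"method": "play_rows", "body": {
  "plan": [
    [0, 0, 0, 0, 0, 0],
    [0, 0, 0, 0, 0, 0],
    [0, 0, 0, 0, 0, 0],
    [0, 0, 0, 0, 0, 0],
    [0, 0, 0, 0, 0, 0],
    [0, 0, -1, 0, 0, 0],
    [0, 0, -2, 0, 0, 0],
    [0, 0, -3, 0, 0, 0],
    [0, 0, -3, 0, 0, 0],
    [0, 0, -3, 0, 0, 0],
    [0, 0, -2, 0, 0, 0],
    [0, 0, 0, 0, 0, 0],
    [0, 0, 0, 0, 0, 0]
  ],
  "grip": 8
}}

```text
clock: 65.63
tool_pos: [0.4389, 0.1243, 0.225]
orientation: [-180.0, 0.1, -115.1]
force: [-0.0, 0.1, -1.2]
opening: 0.0798
gripper_force: 0.0
```

Run:
```python
from h import *
for c in('wrist','side','scene'):
    save(c,c+'22.png')
    P(c,'estop_head',k=2);P(c,'plunger_knob',k=2);P(c,'shuttle_bar',k=1)
P('side','toolholder',k=1);P('side','caliper',k=1);P('side','blue_bin',k=1)
```

```text
wrist estop_head [0.441  0.1267 0.0964] 0.83
wrist estop_head [0.622  0.1415 0.0411] 0.44
side estop_head [0.4397 0.1255 0.0945] 0.55
side plunger_knob [0.6188 0.281  0.1029] 0.52
side shuttle_bar [ 0.6265 -0.0454  0.0842] 0.68
scene estop_head [0.4361 0.1242 0.0959] 0.53
scene plunger_knob [0.618  0.2774 0.1076] 0.6
scene shuttle_bar [ 0.6253 -0.0473  0.0788] 0.67
side toolholder [4.656e-01 4.093e-01 3.000e-04] 0.6
side caliper [ 0.5198 -0.4756 -0.0039] 0.6
side blue_bin [0.5606 0.4418 0.0011] 0.63
```

View pics/wrist22.png

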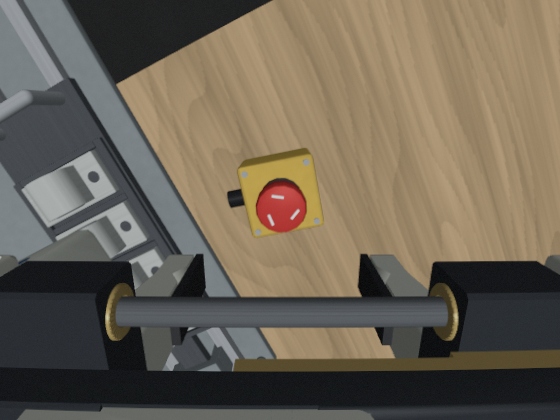

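The e-stop head at (281,205) is up again, at 0.096 m. The shuttle is home with its housings seated, and the bystanders haven't moved. I'm handing in.

```bash
python3 -c "
from plant import close_job; print(close_job())"
```

```text
the job is handed in; nothing more can be done
None
```

The job is handed in at about 66 s of the 210 s: all four housings are flat in their nests, the shuttle is home and locked, and the emergency stop was released last and is back up; the tool holder, caliper and bin are where they were.

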